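# Run-or-stick test of lantern slides

## Robot

A 6-joint arm with a two-finger parallel gripper is mounted at the origin on the work surface. World frame = base frame: x ahead of the robot, y to its left, z up, the work surface at z = 0. Lengths are in m, angles in rad, forces in N, time in s.
With the tool pointing down it reaches from about 0.25 to 0.8 m from the base axis. Payload 8.5 kg.
Tool frame: the origin (TCP) lies midway between the tips of the shut fingers; the grasp point (between the pads) lies 19 mm behind it; x points along the fingers, y is the direction in which the jaws open and shut, and the axes are right-handed (so a half turn about x gives the same grasp; the last joint's range is limited). The gripper opens to 85 mm and grips with 20 to 120 N. Pads are 22 mm wide; open, the fingers measure 114 mm over their backs; the gripper's body (76 mm by 85 mm) begins 54 mm behind the grasp point. The pads swing forward as they close: fully open they stand 13 mm farther back than shut.
Start: joints at [-1.242, 0.238, -0.013, 1.319, 0, 1.571], TCP at [0.17, -0.497, 0.231] pointing down, gripper open.
Joint ranges: [-2.66, 2.66], [-1.03, 1.9], [-1.14, 1.46], [-1.82, 2.27], [-1.45, 1.34], [-3.14, 3.14]. Speed limits (rad/s): [2.22, 2.22, 2.79, 3.14, 3.14, 3.14].

## Interface

Orientations are given as a unit quaternion [x, y, z, w].
In Python, from cell import robot gives the robot as it stands.
- The arm moves only by the tool servo_tool, never from a script. Its arguments are lists of equal length, an entry for each row: "linear": the shift along the tool's x, y, z in units of 50 mm (1.0 is 50 mm), a list of three; "dr": the turn, a rotation vector about the tool's x, y, z in units of 5 degrees (1.0 is 5 degrees), a list of three. A call has 1 to 5 rows; each row shifts and turns the pose as measured when the row begins, along the tool's axes as they then stand; what a row does not reach is not made up. A row lasts 1/8 s, in which the tool goes at most 62.5 mm and 10.7 degrees, less where a joint would pass 70% of its speed; a pose out of reach is approached as far as the arm can. A call is refused whole if a number of a shift passes 1 or a number of a turn 1, either way. A call with a gripper value outside its range is refused whole. "fingers" is the finger opening in mm, from 0 to 85.4, set as the call begins (left out, the last holds). The fingers move at their own pace and stop on an object; "force" is the grip in N (left out, the last holds). Time passes only in rows, so rows that do not move let the fingers close. It gives the time, the measured TCP pose, the force and the opening at its end, in the units of the state.
- robot.sense(): the state, without advancing time (a new reading comes with each control period).
- robot.camera(name): name is "side" or "top" or "wrist"; returns a dict with "pixels" (420x560x3 uint8, blue, green, red), "vertical_fov" (degrees; the focal length in pixels is half the picture's height over the tangent of half this angle, whatever the lens; pixels are square), "cx", "cy" (the principal point, pixels), "camera_from_world" (4x4, takes a point from world to camera coordinates); the wrist camera has in their place "tool_from_camera" (4x4, takes a point from camera to tool coordinates, whose origin is the TCP and whose axes are the tool frame's). Camera axes: x right, y up, looking along -z (the intrinsics and any distortion apply to the point x, -y, -z); pixel columns grow to the right and rows downward; lengths in m; the calibration is good to about 2 mm. A picture is of the moment at which its call begins: read the wrist's pose just before it. There is no depth.
- robot.job_done(): hands the job in, once; it reports no verdict.
The state is a dict: "t": time; "joint_positions": joint angles; "joint_vel": joint speeds; "joint_efforts": joint torques, N m; "position": TCP position; "orientation": TCP orientation; "wrist_force": force on the tool from outside, world axes, zero at the start; "wrist_torque": the same for the moment, N m; "finger_gap": opening from 0.0 (shut) to 1.0 (fully open).
Only numpy, scipy, OpenCV 4.12 (cv2) and the standard library are available. Lean on these libraries where they do the work, as an engineer would, in place of code of your own. Each camera call takes 0.05 s, during which the arm holds its last target.

## Task

Two oak-framed slides stand out of the low cedar rack (a third is pushed fully in: leave it there); they look alike, but each may have a slippery waxed back or not. One at a time, draw a slide out, lay it in the upper end of the test ramp's channel and let go to see whether it runs or sticks: leave a slide that runs at the foot of the ramp, but take one that sticks and lay it flat on the floor of the silver tray, before you test the other. Do not disturb the eyepiece, the diffuser or the loupe.

Things in the scene. Friction and masses are not known exactly. Their poses are not given: they have to be found in the camera images.
- slide_a: One of three look-alike oak-framed glass slides, a block 130 (its x) x 50 (y) x 22 mm thick, 0.11 to 0.23 kg. Origin: centre of its underside. Its underside may be slippery (runs down the ramp in about 1 s) or not (stays put); only the test tells. Two of the three start with about 45 mm sticking out of the rack front, to be drawn straight out before lifting; the third lies wholly in its bay and stays there.
- slide_b: One of three look-alike oak-framed glass slides, a block 130 (its x) x 50 (y) x 22 mm thick, 0.11 to 0.23 kg. Origin: centre of its underside. Its underside may be slippery (runs down the ramp in about 1 s) or not (stays put); only the test tells. Two of the three start with about 45 mm sticking out of the rack front, to be drawn straight out before lifting; the third lies wholly in its bay and stays there.
- slide_c: One of three look-alike oak-framed glass slides, a block 130 (its x) x 50 (y) x 22 mm thick, 0.11 to 0.23 kg. Origin: centre of its underside. Its underside may be slippery (runs down the ramp in about 1 s) or not (stays put); only the test tells. Two of the three start with about 45 mm sticking out of the rack front, to be drawn straight out before lifting; the third lies wholly in its bay and stays there.
- rack: Fixed low cedar rack, 150 deep (x) x 322 wide (y) x 44 mm high. Origin: at its underside, 55 mm behind its open front (which is the plane x = -55 mm), midway across. Three bays side by side, centred at y = -106, 0 and +106 mm, each 60 wide and 34 mm high under a 10 mm roof, without a floor (slides lie flat on the cork, z = 0). Slides are drawn out towards -x; the third slide is in the middle bay.
- ramp: Fixed ramp. Origin: centre of underside; x level, pointing downhill. Deck slopes down along +x at 0.30 rad. Channel on it 310 mm long along the slope, 58 wide between 8 mm thick rails, a stop board at each end; rails and boards rise 26 mm off the deck: no room for fingers between rail and slide. At ramp_top both rails have a 54 mm gap where fingers pass beside the middle of a slide.
- ramp_top (a point): Point on the deck surface on the channel's centre line, 77 mm down the slope from the upper stop board, in the middle of the rail gaps: a slide laid here along the channel with its origin at this point is 12 mm clear of the upper board. A slide that has run against the lower board lies 168 mm farther down the slope. The point's axes are those of the ramp's body.
- tray: Fixed silver-plated slide tray, 163 (x) x 188 (y) mm, floor 4 mm thick, upright rim 4 mm thick and 12 mm high over all; inside 155 x 180 mm, room for two slides side by side along x, at y = -43 and +43 mm. Origin: centre of its underside.
- tray_in (a point): Centre of the tray's inner floor surface.
- eyepiece: Nickel eyepiece standing upright, 40 mm across, 66 mm high, loose; leave alone. Origin: centre of its underside.
- diffuser: Green glass dome diffuser, 72 mm across, 38 mm high, loose; leave alone. Origin: centre of its underside.
- loupe: Brass loupe, 52 mm across, 45 mm high, loose; leave alone. Origin: centre of its underside.
Not all that is in view belongs to the job. What is shaped like the slide_b but turquoise or yellow is not meant.

How it is judged:
On the way, in this order (a step that is already met when the one before it is completed fails the run):
1. a first slide lies let go in the upper part of the ramp's channel (((contact force between slide_a and the fingers below 0.05 N and contact force between slide_a and ramp above 0.3 N and angle between slide_a's own z axis and vertical between 0.24 and 0.36 rad and y of slide_a in the frame of ramp_top between -0.012 and 0.012 m and x of slide_a in the frame of ramp_top between -0.03 and 0.115497 m) or (contact force between slide_b and the fingers below 0.05 N and contact force between slide_b and ramp above 0.3 N and angle between slide_b's own z axis and vertical between 0.24 and 0.36 rad and y of slide_b in the frame of ramp_top between -0.012 and 0.012 m and x of slide_b in the frame of ramp_top between -0.03 and 0.115497 m) or (contact force between slide_c and the fingers below 0.05 N and contact force between slide_c and ramp above 0.3 N and angle between slide_c's own z axis and vertical between 0.24 and 0.36 rad and y of slide_c in the frame of ramp_top between -0.012 and 0.012 m and x of slide_c in the frame of ramp_top between -0.03 and 0.115497 m))), for 0.05 s.
2. with that slide in its proper place, the other lies let go in the upper part of the channel ((((contact force between slide_a and the fingers below 0.05 N and contact force between slide_a and ramp above 0.3 N and angle between slide_a's own z axis and vertical between 0.24 and 0.36 rad and y of slide_a in the frame of ramp_top between -0.012 and 0.012 m and x of slide_a in the frame of ramp_top between -0.03 and 0.115497 m) and ((contact force between slide_b and the fingers below 0.05 N and contact force between slide_b and ramp above 0.3 N and angle between slide_b's own z axis and vertical between 0.24 and 0.36 rad and y of slide_b in the frame of ramp_top between -0.012 and 0.012 m and x of slide_b in the frame of ramp_top between 0.140497 and 0.180497 m) or (contact force between slide_c and the fingers below 0.05 N and x of slide_c in the frame of tray_in between -0.06 and 0.06 m and y of slide_c in the frame of tray_in between -0.08 and 0.08 m and z of slide_c in the frame of tray_in below 0.005 m and angle between slide_c's own z axis and vertical below 0.06 rad))) or ((contact force between slide_b and the fingers below 0.05 N and contact force between slide_b and ramp above 0.3 N and angle between slide_b's own z axis and vertical between 0.24 and 0.36 rad and y of slide_b in the frame of ramp_top between -0.012 and 0.012 m and x of slide_b in the frame of ramp_top between -0.03 and 0.115497 m) and ((contact force between slide_a and the fingers below 0.05 N and x of slide_a in the frame of tray_in between -0.06 and 0.06 m and y of slide_a in the frame of tray_in between -0.08 and 0.08 m and z of slide_a in the frame of tray_in below 0.005 m and angle between slide_a's own z axis and vertical below 0.06 rad) or (contact force between slide_c and the fingers below 0.05 N and x of slide_c in the frame of tray_in between -0.06 and 0.06 m and y of slide_c in the frame of tray_in between -0.08 and 0.08 m and z of slide_c in the frame of tray_in below 0.005 m and angle between slide_c's own z axis and vertical below 0.06 rad))) or ((contact force between slide_c and the fingers below 0.05 N and contact force between slide_c and ramp above 0.3 N and angle between slide_c's own z axis and vertical between 0.24 and 0.36 rad and y of slide_c in the frame of ramp_top between -0.012 and 0.012 m and x of slide_c in the frame of ramp_top between -0.03 and 0.115497 m) and ((contact force between slide_a and the fingers below 0.05 N and x of slide_a in the frame of tray_in between -0.06 and 0.06 m and y of slide_a in the frame of tray_in between -0.08 and 0.08 m and z of slide_a in the frame of tray_in below 0.005 m and angle between slide_a's own z axis and vertical below 0.06 rad) or (contact force between slide_b and the fingers below 0.05 N and contact force between slide_b and ramp above 0.3 N and angle between slide_b's own z axis and vertical between 0.24 and 0.36 rad and y of slide_b in the frame of ramp_top between -0.012 and 0.012 m and x of slide_b in the frame of ramp_top between 0.140497 and 0.180497 m))))), for 0.05 s.
At the end, for the whole second after the job is handed in: Of the two slides that stood out, one that runs lies let go in the channel at the ramp's foot (within 20 mm of touching the lower board) and one that sticks lies flat (0.06 rad) on the tray's floor, not on another slide; the third is still in its bay, moved under 20 mm; all at rest ((((x of slide_a in the frame of rack above 0 m and distance of slide_a from where it was at the start of the episode below 0.02 m) and (contact force between slide_b and the fingers below 0.05 N and contact force between slide_b and ramp above 0.3 N and angle between slide_b's own z axis and vertical between 0.24 and 0.36 rad and y of slide_b in the frame of ramp_top between -0.012 and 0.012 m and x of slide_b in the frame of ramp_top between 0.140497 and 0.180497 m) and (contact force between slide_c and the fingers below 0.05 N and x of slide_c in the frame of tray_in between -0.06 and 0.06 m and y of slide_c in the frame of tray_in between -0.08 and 0.08 m and z of slide_c in the frame of tray_in below 0.005 m and angle between slide_c's own z axis and vertical below 0.06 rad)) or ((x of slide_b in the frame of rack above 0 m and distance of slide_b from where it was at the start of the episode below 0.02 m) and (contact force between slide_a and the fingers below 0.05 N and x of slide_a in the frame of tray_in between -0.06 and 0.06 m and y of slide_a in the frame of tray_in between -0.08 and 0.08 m and z of slide_a in the frame of tray_in below 0.005 m and angle between slide_a's own z axis and vertical below 0.06 rad) and (contact force between slide_c and the fingers below 0.05 N and x of slide_c in the frame of tray_in between -0.06 and 0.06 m and y of slide_c in the frame of tray_in between -0.08 and 0.08 m and z of slide_c in the frame of tray_in below 0.005 m and angle between slide_c's own z axis and vertical below 0.06 rad)) or ((x of slide_c in the frame of rack above 0 m and distance of slide_c from where it was at the start of the episode below 0.02 m) and (contact force between slide_a and the fingers below 0.05 N and x of slide_a in the frame of tray_in between -0.06 and 0.06 m and y of slide_a in the frame of tray_in between -0.08 and 0.08 m and z of slide_a in the frame of tray_in below 0.005 m and angle between slide_a's own z axis and vertical below 0.06 rad) and (contact force between slide_b and the fingers below 0.05 N and contact force between slide_b and ramp above 0.3 N and angle between slide_b's own z axis and vertical between 0.24 and 0.36 rad and y of slide_b in the frame of ramp_top between -0.012 and 0.012 m and x of slide_b in the frame of ramp_top between 0.140497 and 0.180497 m))) and linear speed of each of slide_a, slide_b, slide_c below 0.02 m/s).
It fails at once if the eyepiece is moved more than 20 mm (distance of eyepiece from where it was at the start of the episode above 0.02 m).
It fails at once if the diffuser is moved more than 20 mm (distance of diffuser from where it was at the start of the episode above 0.02 m).
It fails at once if the loupe is moved more than 20 mm (distance of loupe from where it was at the start of the episode above 0.02 m).
It also fails if it takes over 64 s, if anything falls off the work surface, if the arm or the gripper's body presses on something with over 40 N, if the wrist force passes 120 N, or if a joint passes its speed limit or range.

## Working session

There is one attempt and no reset: what is moved stays moved. The work goes in short steps, Python scripts to look and compute and a tool call to move; the robot and the scene stay as the last step left them, time stands still between calls to the robot, and variables do not carry over. Pictures are saved under pics/ and viewed, and the job is handed in when it is done.

Besides the shell and the picture viewer there is one more tool, called after "Call:" as name(argument=value, ...) on one line, values as JSON. servo_tool: Moves the arm, as the interface text tells. Its arguments: {"type":"object","properties":{"linear":{"type":"array"},"dr":{"type":"array"},"fingers":{"type":"number"},"force":{"type":"number"}},"required":["linear","dr"]}

```bash
ls; mkdir -p pics
python3 - <<'E'
from cell import robot
import cv2,numpy as np
print(robot.sense())
for n in("side","top","wrist"):
    c=robot.camera(n); cv2.imwrite(f"pics/{n}0.png",c["pixels"])
    print(n,{k:(np.round(v,4).tolist() if not isinstance(v,str) else v) for k,v in c.items() if k!="pixels"})
E
```

```text
pics
{'t': 0.0, 'joint_positions': array([-1.24200476e+00,  2.38812485e-01, -1.42522414e-02,  1.31919849e+00,
       -1.70344057e-05,  1.57079034e+00]), 'joint_vel': array([-0.00022599,  0.00030209,  0.00022031, -0.00122395, -0.00024301,
        0.00038586]), 'joint_efforts': array([ 1.73358876e-03, -5.38779116e+01,  3.46436691e+01,  1.85467943e-02,
        1.58131360e-05, -6.77010703e-06]), 'position': array([ 0.16938393, -0.49648816,  0.23066178]), 'orientation': array([-0.69748181, -0.11623518,  0.69766344, -0.11521389]), 'wrist_force': array([-0.34890805, -0.13524026, -0.88848871]), 'wrist_torque': array([-0.00327162,  0.00994491,  0.00959907]), 'finger_gap': 1.0024357090429223}
side {'vertical_fov': 46.126, 'cx': 277.4733, 'cy': 195.9212, 'camera_from_world': [[0.9466, -0.3221, -0.0124, -0.5561], [0.189, 0.5234, 0.8309, -0.1774], [-0.2611, -0.7889, 0.5563, -1.0693], [0.0, 0.0, 0.0, 1.0]]}
top {'vertical_fov': 51.3906, 'cx': 287.904, 'cy': 208.5229, 'camera_from_world': [[-0.03, -0.9995, 0.0093, -0.0058], [0.9983, -0.0294, 0.0507, -0.5616], [-0.0504, 0.0108, 0.9987, -1.3065], [0.0, 0.0, 0.0, 1.0]]}
wrist {'vertical_fov': 61.4318, 'cx': 272.4259, 'cy': 206.7675, 'tool_from_camera': [[-0.0015, 0.2846, -0.9586, -0.1425], [1.0, -0.0003, -0.0016, -0.0002], [-0.0008, -0.9586, -0.2846, -0.0727], [0.0, 0.0, 0.0, 1.0]]}
```

View pics/side0.png

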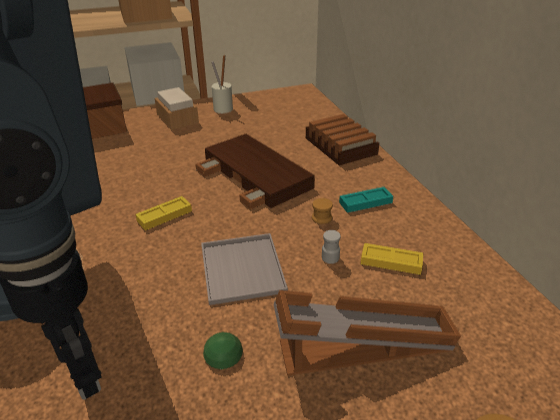

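View pics/top0.png

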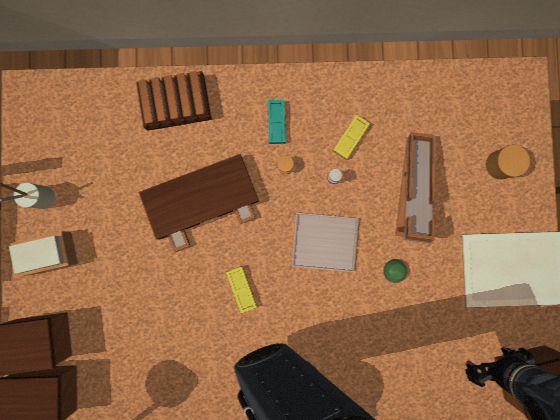

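View pics/wrist0.png

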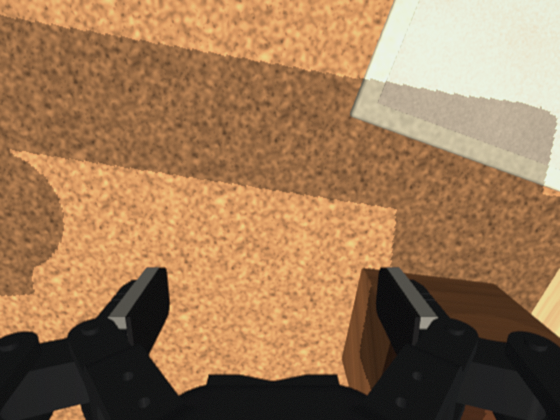

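The side view shows the rack with two slides sticking out, at about (208,167) and (253,197). It also shows the tray at (243,267) and the ramp, whose high end is at the left near (285,320). The top view agrees. I'll zoom in to pick corners.

```bash
cat > h.py <<'E'
import numpy as np,cv2,json
from cell import robot
from scipy.spatial.transform import Rotation as R
def K(c): 
    f=210/np.tan(np.radians(c["vertical_fov"])/2); return f,c["cx"],c["cy"]
def ray(c,uv,T=None):
    f,cx,cy=K(c); d=np.array([(uv[0]-cx)/f,-(uv[1]-cy)/f,-1.])
    M=np.linalg.inv(c["camera_from_world"]) if T is None else T
    return M[:3,3],M[:3,:3]@d
def onz(c,uv,z,T=None):
    o,d=ray(c,uv,T); return o+d*(z-o[2])/d[2]
def proj(c,p,T=None):
    M=c["camera_from_world"] if T is None else np.linalg.inv(T)
    q=M[:3,:3]@np.asarray(p)+M[:3,3]; f,cx,cy=K(c); return cx+f*q[0]/-q[2], cy-f*q[1]/-q[2]
def tri(c1,u1,c2,u2):
    o1,d1=ray(c1,u1);o2,d2=ray(c2,u2)
    s=np.linalg.lstsq(np.c_[d1,-d2],o2-o1,rcond=None)[0]
    a=o1+d1*s[0];b=o2+d2*s[1]; return (a+b)/2,np.linalg.norm(a-b)
def toolT(s):
    T=np.eye(4);T[:3,:3]=R.from_quat(s["orientation"]).as_matrix();T[:3,3]=s["position"];return T
E
python3 - <<'E'
import cv2
t=cv2.imread("pics/top0.png"); s=cv2.imread("pics/side0.png")
def z(im,x0,x1,y0,y1,k,n): cv2.imwrite(f"pics/{n}.png",cv2.resize(im[y0:y1,x0:x1],None,fx=k,fy=k,interpolation=cv2.INTER_CUBIC))
z(t,130,270,150,260,5,"zt1"); z(t,280,450,125,280,4.5,"zt2"); z(s,190,330,120,215,5,"zs1"); z(s,190,470,225,380,2.8,"zs2")
E
```

```text
(no output)
```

View pics/zt1.png

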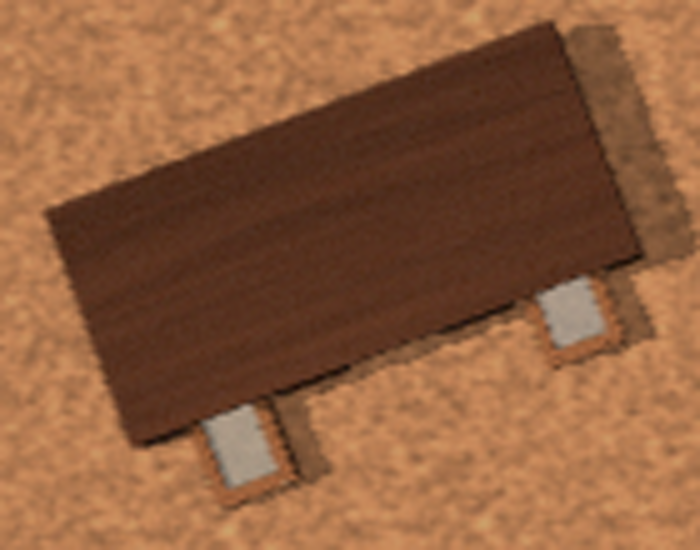

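View pics/zt2.png

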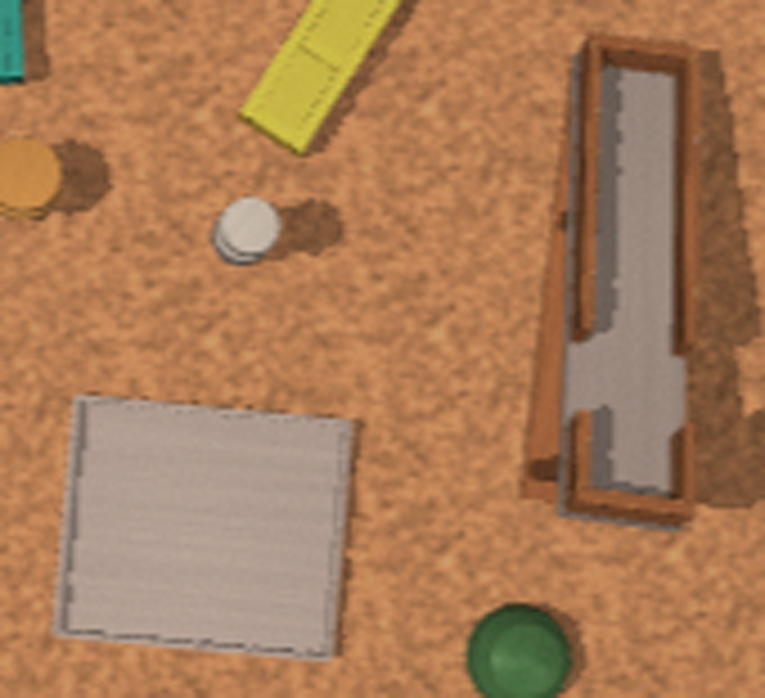

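View pics/zs1.png

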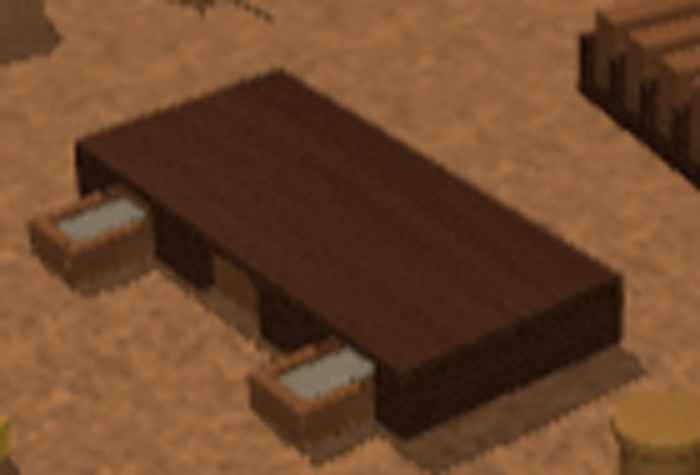

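View pics/zs2.png

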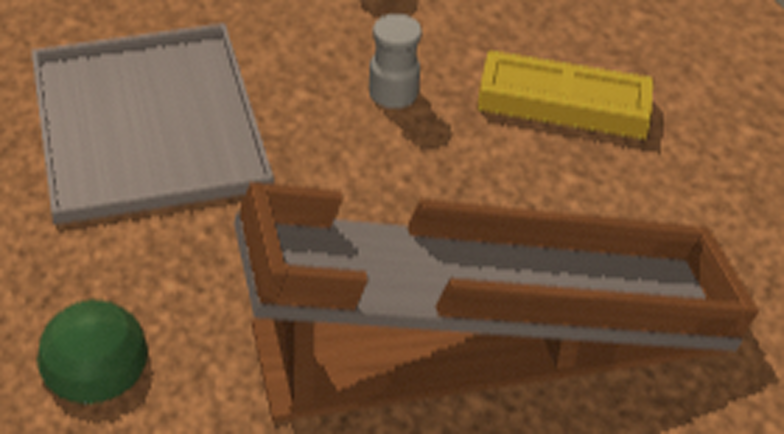

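```bash
cat > m1.py <<'E'
from h import *
t=robot.camera("top");s=robot.camera("side")
def T(x0,y0,k,p): return ((p[0]+.5)/k-.5+x0,(p[1]+.5)/k-.5+y0)
t1=lambda p:T(130,150,5,p); t2=lambda p:T(280,125,4.5,p); s1=lambda p:T(190,120,5,p); s2=lambda p:T(190,225,2.8,p)
np.set_printoptions(precision=4,suppress=True)
rk=[onz(t,t1(p),.044) for p in[(548,21),(47,211),(135,443),(641,256)]]
for p in rk: print("rack",p)
print("sides",[np.linalg.norm(rk[i]-rk[(i+1)%4]).round(4) for i in range(4)])
for a,b in zip(rk,[(622,280),(283,70),(78,145),(405,372)]): pass
print("rack side view",[onz(s,s1(p),.044) for p in[(622,280),(283,70),(78,145),(405,372)]])
tr=[onz(t,t2(p),.012) for p in[(78,397),(355,420),(330,658),(55,635)]]
for p in tr: print("tray",p)
print([np.linalg.norm(tr[i]-tr[(i+1)%4]).round(4) for i in range(4)],np.mean(tr,0))
trs=[onz(s,s2(p),.012) for p in[(36,50),(224,28),(270,180),(54,217)]]
print("tray side",trs,np.mean(trs,0))
for n,a,b in[("low+y",(586,38),(706,228)),("low-y",(694,46),(753,308)),("up+y",(572,505),(250,186)),("up-y",(692,522),(266,305))]:
    print(n,tri(t,t2(a),s,s2(b)))
for p in [(548,368),(232,508),(298,478),(624,342)]: print("slide front corner z.022",onz(t,t1(p),.022))
for p in [(250,380),(30,230)]: print("slide frontleft side",onz(s,s1(p),.022))
for n,p,z in[("eyep",(250,225),.066),("diff",(519,655),.02),("loupe",(22,178),.045)]: print(n,onz(t,t2(p),z))
E
python3 m1.py
```

```text
rack [0.7268 0.1177 0.044 ]
rack [0.6221 0.4161 0.044 ]
rack [0.4838 0.3663 0.044 ]
rack [0.5852 0.0662 0.044 ]
sides [np.float64(0.3162), np.float64(0.147), np.float64(0.3168), np.float64(0.1507)]
rack side view [array([0.7288, 0.11  , 0.044 ]), array([0.6259, 0.4135, 0.044 ]), array([0.4854, 0.3608, 0.044 ]), array([0.5916, 0.0647, 0.044 ])]
tray [ 0.5474 -0.0495  0.012 ]
tray [ 0.5264 -0.2357  0.012 ]
tray [ 0.3676 -0.2128  0.012 ]
tray [ 0.3886 -0.0292  0.012 ]
[np.float64(0.1873), np.float64(0.1605), np.float64(0.1848), np.float64(0.1602)] [ 0.4575 -0.1318  0.012 ]
tray side [array([ 0.3943, -0.0289,  0.012 ]), array([ 0.55  , -0.0535,  0.012 ]), array([ 0.5262, -0.2356,  0.012 ]), array([ 0.3684, -0.219 ,  0.012 ])] [ 0.4597 -0.1343  0.012 ]
low+y (array([ 0.78  , -0.3982,  0.0336]), np.float64(0.006052648751398088))
low-y (array([ 0.7698, -0.4687,  0.0353]), np.float64(0.0007786674703821739))
up+y (array([ 0.4704, -0.3478,  0.1287]), np.float64(0.005964516875840807))
up-y (array([ 0.4552, -0.4259,  0.1129]), np.float64(0.0018177273467684615))
slide front corner z.022 [0.521 0.125 0.022]
slide front corner z.022 [0.4431 0.3155 0.022 ]
slide front corner z.022 [0.4598 0.2758 0.022 ]
slide front corner z.022 [0.5353 0.079  0.022 ]
slide frontleft side [0.5231 0.1167 0.022 ]
slide frontleft side [0.4446 0.31   0.022 ]
eyep [ 0.6537 -0.163   0.066 ]
diff [ 0.3665 -0.3377  0.02  ]
loupe [ 0.6918 -0.016   0.045 ]
```

```bash
cat >> h.py <<'E'
def orient(yaw,tilt=0.,flip=1):
    """tool x = -normal of a surface with yaw and downhill tilt along its +x; tool y = flip * surface y"""
    S=(R.from_euler('z',yaw)*R.from_euler('y',tilt)).as_matrix()
    x=-S[:,2]; y=flip*S[:,1]; return np.c_[x,y,np.cross(x,y)]
def plan(pos,M,n=None,s=None):
    """print rows (units) for straight interpolation from current measured pose"""
    s=s or robot.sense(); T=toolT(s); R0=R.from_matrix(T[:3,:3]); p0=T[:3,3]
    rv=(R0.inv()*R.from_matrix(M)).as_rotvec(); d=np.asarray(pos)-p0
    if n is None: n=int(max(np.ceil(np.linalg.norm(d)/.045),np.ceil(np.degrees(np.linalg.norm(rv))/4.8),1))
    print("dist",np.round(d,4),"rot deg",np.degrees(rv).round(1),"n",n)
    lin=[];
    for i in range(n):
        Ri=R0*R.from_rotvec(rv*i/n); lin.append((Ri.inv().apply(d/n)/.05).round(3).tolist())
    print("lin",lin);print("dr",(np.degrees(rv)/n/5).round(3).tolist())
E
python3 - <<'E'
from h import *
np.set_printoptions(precision=3,suppress=True)
s=robot.sense();print(s["t"],toolT(s))
for y in(.342,-.148):
  for f in(1,-1):print(y,f,(R.from_matrix(toolT(s)[:3,:3]).inv()*R.from_matrix(orient(y,0,f))).as_rotvec(degrees=True))
E
```

```text
0.25 [[-0.     0.323 -0.946  0.169]
 [ 0.001 -0.946 -0.323 -0.497]
 [-1.    -0.001 -0.     0.231]
 [ 0.     0.     0.     1.   ]]
0.342 1 [179.244   0.061   0.002]
0.342 -1 [-0.756 -0.001  0.039]
-0.148 1 [-152.681   -0.053    0.011]
-0.148 -1 [27.319  0.008  0.039]
```

Run:
```python
from h import *
T=toolT(robot.sense());R0=R.from_matrix(T[:3,:3]);n=37
d=np.array([.46,.17,.25])-T[:3,3]
for k in range(n): 
    if k in(0,2,7,12,17,22,27,32): print(k,((R0*R.from_rotvec([-np.radians(4.84)*k,0,0])).inv().apply(d/n)/.05).round(2))
```

```text
0 [-0.01 -0.29 -0.26]
2 [-0.01 -0.24 -0.31]
7 [-0.01 -0.09 -0.38]
12 [-0.01  0.07 -0.39]
17 [-0.01  0.22 -0.32]
22 [-0.01  0.34 -0.2 ]
27 [-0.01  0.39 -0.05]
32 [-0.01  0.38  0.12]
```

Call:
servo_tool(linear=[[0, 0, 0], [0, 0, 0], [0, 0, 0], [0, 0, 0], [0, 0, 0]], dr=[[-1, 0, 0], [-1, 0, 0], [-1, 0, 0], [-1, 0, 0], [-1, 0, 0]])

```text
t: 0.88
position: [0.1693, -0.4963, 0.2304]
orientation: [0.654, 0.269, -0.654, 0.268]
wrist_force: [0.1, -0.5, 0.6]
finger_gap: 0.997
```

Run:
```python
from h import *
s=robot.sense();print(s["joint_positions"].round(3))
plan([.46,.17,.25],orient(.342,0,1),32)
```

```text
[-1.242  0.239 -0.015  1.319 -0.     1.121]
dist [0.2907 0.6663 0.0196] rot deg [-155.    -0.2   -0. ] n 32
lin [[-0.012, -0.169, -0.422], [-0.012, -0.133, -0.435], [-0.012, -0.096, -0.444], [-0.012, -0.058, -0.451], [-0.012, -0.019, -0.454], [-0.012, 0.019, -0.454], [-0.012, 0.057, -0.451], [-0.012, 0.095, -0.444], [-0.012, 0.132, -0.435], [-0.012, 0.168, -0.422], [-0.012, 0.203, -0.406], [-0.012, 0.237, -0.388], [-0.012, 0.269, -0.366], [-0.012, 0.299, -0.342], [-0.012, 0.327, -0.316], [-0.012, 0.352, -0.287], [-0.012, 0.375, -0.256], [-0.012, 0.395, -0.224], [-0.012, 0.413, -0.189], [-0.012, 0.427, -0.154], [-0.012, 0.439, -0.117], [-0.012, 0.447, -0.08], [-0.012, 0.452, -0.042], [-0.012, 0.454, -0.003], [-0.012, 0.453, 0.035], [-0.012, 0.448, 0.073], [-0.012, 0.441, 0.111], [-0.012, 0.43, 0.148], [-0.012, 0.416, 0.183], [-0.012, 0.399, 0.218], [-0.012, 0.379, 0.251], [-0.012, 0.356, 0.282]]
dr [-0.969, -0.001, -0.0]
```

Call:
servo_tool(linear=[[0, -0.17, -0.42], [0, -0.13, -0.43], [0, -0.1, -0.44], [0, -0.06, -0.45], [0, -0.02, -0.45]], dr=[[-0.97, 0, 0], [-0.97, 0, 0], [-0.97, 0, 0], [-0.97, 0, 0], [-0.97, 0, 0]])

```text
t: 1.5
position: [0.2139, -0.3903, 0.2296]
orientation: [0.581, 0.404, -0.581, 0.402]
wrist_force: [0.4, -0.4, 0.6]
finger_gap: 1.003
```

Call:
servo_tool(linear=[[-0.02, 0.02, -0.45], [-0.02, 0.06, -0.45], [-0.02, 0.1, -0.44], [-0.02, 0.13, -0.43], [-0.02, 0.17, -0.42]], dr=[[-0.97, 0, 0], [-0.97, 0, 0], [-0.97, 0, 0], [-0.97, 0, 0], [-0.97, 0, 0]])

```text
t: 2.12
position: [0.2586, -0.2824, 0.2349]
orientation: [0.48, 0.521, -0.479, 0.519]
wrist_force: [-0.4, 0.1, 0.4]
finger_gap: 1.0
```

Call:
servo_tool(linear=[[-0.02, 0.2, -0.41], [-0.02, 0.24, -0.39], [-0.02, 0.27, -0.37], [-0.02, 0.3, -0.34], [-0.02, 0.33, -0.32]], dr=[[-0.97, 0, 0], [-0.97, 0, 0], [-0.97, 0, 0], [-0.97, 0, 0], [-0.97, 0, 0]])

```text
t: 2.75
position: [0.3014, -0.1725, 0.2405]
orientation: [0.356, 0.612, -0.355, 0.611]
wrist_force: [1.3, 0.1, 0.5]
finger_gap: 1.0
```

Call:
servo_tool(linear=[[-0.02, 0.35, -0.29], [-0.02, 0.38, -0.26], [-0.02, 0.4, -0.22], [-0.02, 0.41, -0.19], [-0.02, 0.43, -0.15]], dr=[[-0.97, 0, 0], [-0.97, 0, 0], [-0.97, 0, 0], [-0.97, 0, 0], [-0.97, 0, 0]])

```text
t: 3.38
position: [0.3428, -0.0623, 0.2462]
orientation: [0.215, 0.674, -0.213, 0.674]
wrist_force: [-0.4, -0.4, -0.3]
finger_gap: 1.002
```

Run:
```python
from h import *
s=robot.sense();print(s["t"],s["joint_positions"].round(3),s["position"])
plan([.46,.17,.25],orient(.342,0,1))
```

```text
3.375 [-0.182 -0.073 -0.324  1.32   0.003  0.434] [ 0.34284582 -0.06227125  0.24617363]
dist [0.1172 0.2323 0.0038] rot deg [-54.9   0.   -0.2] n 12
lin [[-0.005, 0.429, -0.064], [-0.005, 0.433, -0.03], [-0.005, 0.434, 0.005], [-0.006, 0.432, 0.039], [-0.006, 0.427, 0.074], [-0.006, 0.42, 0.107], [-0.006, 0.41, 0.141], [-0.006, 0.398, 0.173], [-0.006, 0.383, 0.204], [-0.006, 0.365, 0.234], [-0.006, 0.345, 0.262], [-0.006, 0.323, 0.289]]
dr [-0.915, 0.0, -0.003]
```

Call:
servo_tool(linear=[[0, 0.43, -0.06], [0, 0.43, -0.03], [0, 0.43, 0.01], [0, 0.43, 0.04], [0, 0.43, 0.07]], dr=[[-0.92, 0, 0], [-0.92, 0, 0], [-0.92, 0, 0], [-0.92, 0, 0], [-0.92, 0, 0]])

```text
t: 4.0
position: [0.3921, 0.0381, 0.2467]
orientation: [0.071, 0.703, -0.07, 0.704]
wrist_force: [0.2, 0.3, -0.2]
finger_gap: 1.003
```

Call:
servo_tool(linear=[[0, 0.42, 0.11], [0, 0.41, 0.14], [0, 0.4, 0.17], [0, 0.38, 0.2], [0, 0.36, 0.23]], dr=[[-0.92, 0, 0], [-0.92, 0, 0], [-0.92, 0, 0], [-0.92, 0, 0], [-0.92, 0, 0]])

```text
t: 4.62
position: [0.4393, 0.1393, 0.2468]
orientation: [-0.075, 0.702, 0.077, 0.704]
wrist_force: [0.2, 0.6, 0.6]
finger_gap: 0.999
```

Call:
servo_tool(linear=[[0, 0.34, 0.26], [0, 0.32, 0.29]], dr=[[-0.92, 0, 0], [-0.92, 0, 0]])

```text
t: 4.88
position: [0.4578, 0.1796, 0.2468]
orientation: [-0.134, 0.694, 0.135, 0.695]
wrist_force: [-0.1, -0.2, 0.2]
finger_gap: 1.001
```

Run:
```python
from h import *
import pickle
s=robot.sense();c=robot.camera("wrist");pickle.dump((s,c),open("w1.pkl","wb"))
print(s["t"],s["joint_positions"].round(3),s["position"])
cv2.imwrite("pics/w1.png",cv2.resize(c["pixels"],None,fx=1.4,fy=1.4))
```

```text
4.875 [ 0.373  0.175 -0.056  1.338  0.002 -0.009] [0.45782206 0.17960302 0.24682341]
```

View pics/w1.png

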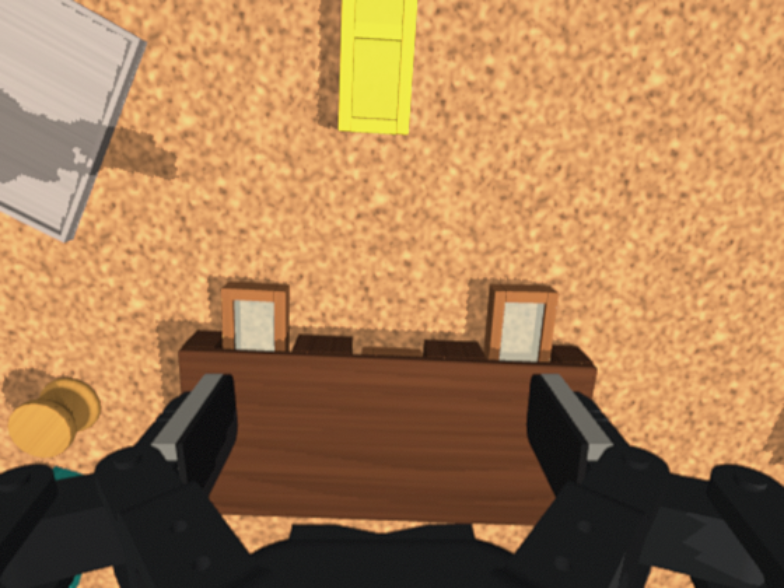

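The wrist view shows the rack front with slide fronts at (222–289, 285) for the right-hand bay (y = −106) and (491–556, 287) for the left-hand bay. The yellow decoy stands well in front of the rack.

Run:
```python
from h import *
import pickle
np.set_printoptions(precision=4,suppress=True)
s,c=pickle.load(open("w1.pkl","rb"));T=toolT(s)@c["tool_from_camera"]
f=lambda p,z:onz(c,((p[0]+.5)/1.4-.5,(p[1]+.5)/1.4-.5),z,T)
for n,p,z in[("A TL",(222,284),.022),("A TR",(289,286),.022),("A L2",(223.5,350),.022),("B TL",(491,287),.022),("B TR",(556,288),.022),("rackL",(181,352),.044),("rackR",(595,367),.044),("yel",(340,130),.022),("yel",(408,133),.022),("tray",(145,43),.012),("tray",(68,240),.012)]: print(n,f(p,z))
a=(f((222,284),.022)+f((289,286),.022))/2;b=(f((491,287),.022)+f((556,288),.022))/2
print(a,b,np.linalg.norm(a-b))
r=f((181,352),.044)-f((595,367),.044);print(np.linalg.norm(r),np.degrees(np.arctan2(r[0],-r[1])))
```

```text
A TL [0.5346 0.0777 0.022 ]
A TR [0.5168 0.1262 0.022 ]
A L2 [0.5873 0.0946 0.022 ]
B TL [0.4592 0.2715 0.022 ]
B TR [0.4411 0.3185 0.022 ]
rackL [0.5891 0.0687 0.044 ]
rackR [0.483  0.3657 0.044 ]
yel [0.3945 0.1225 0.022 ]
yel [0.3784 0.1678 0.022 ]
tray [ 0.3913 -0.0236  0.012 ]
tray [ 0.5489 -0.0449  0.012 ]
[0.5257 0.1019 0.022 ] [0.4501 0.295  0.022 ] 0.20730108852522983
0.31537368825117795 19.664038955486163
```

Run:
```python
from h import *
x=np.array([.941,.338,0]);g=np.array([.5257,.1019,0])+.018*x
print(g)
plan(g+[0,0,.06],orient(.345))
```

```text
[0.542638 0.107984 0.      ]
dist [ 0.0836 -0.0735 -0.1865] rot deg [ 2.4  0.2 -0.1] n 5
lin [[0.746, -0.4, 0.197], [0.746, -0.398, 0.2], [0.746, -0.396, 0.204], [0.746, -0.394, 0.208], [0.746, -0.392, 0.212]]
dr [0.095, 0.006, -0.005]
```

Call:
servo_tool(linear=[[0.74, -0.4, 0.2], [0.74, -0.4, 0.2], [0.74, -0.39, 0.2], [0.74, -0.39, 0.21], [0.74, -0.39, 0.21]], dr=[[0.1, 0, 0], [0.1, 0, 0], [0.1, 0, 0], [0.1, 0, 0], [0.1, 0, 0]], fingers=80, force=40)

```text
t: 5.55
position: [0.5462, 0.1084, 0.0593]
orientation: [-0.119, 0.694, 0.122, 0.7]
wrist_force: [0.1, 0.7, -0.5]
finger_gap: 0.939
```

Run:
```python
from h import *
x=np.array([.941,.338,0]);g=np.array([.5257,.1019,0])+.018*x
import pickle
s=robot.sense();c=robot.camera("wrist")
plan(g+[0,0,.002],orient(.345))
cv2.imwrite("pics/w2.png",c["pixels"])
```

```text
dist [-0.0031  0.0015 -0.0527] rot deg [-0.3  0.3 -0.1] n 2
lin [[0.527, 0.023, -0.026], [0.527, 0.024, -0.025]]
dr [-0.025, 0.026, -0.012]
```

View pics/w2.png

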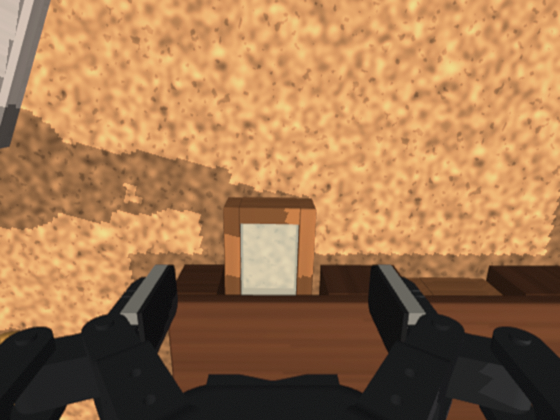

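Call:
servo_tool(linear=[[0.53, 0.02, -0.04], [0.53, 0.02, -0.04], [0, 0, 0]], dr=[[0, 0, 0], [0, 0, 0], [0, 0, 0]])

```text
t: 5.98
position: [0.5404, 0.1058, -0.0006]
orientation: [-0.118, 0.697, 0.119, 0.697]
wrist_force: [-0.2, -0.3, 0.3]
finger_gap: 0.937
```

Call:
servo_tool(linear=[[0, 0, 0], [0, 0, 0], [0, 0, 0], [0, 0, 0]], dr=[[0, 0, 0], [0, 0, 0], [0, 0, 0], [0, 0, 0]], fingers=30)

```text
t: 6.48
position: [0.5424, 0.1062, 0.0033]
orientation: [-0.117, 0.695, 0.119, 0.699]
wrist_force: [0.6, 0.0, -1.1]
finger_gap: 0.578
```

Call:
servo_tool(linear=[[0, 0, -0.4], [0, 0, -0.5], [0, 0, -0.5], [0, 0, -0.5], [0, 0, 0]], dr=[[0, 0, 0], [0, 0, 0], [0, 0, 0], [0, 0, 0], [0, 0, 0]])

```text
t: 7.1
position: [0.4506, 0.0743, 0.0034]
orientation: [-0.118, 0.695, 0.119, 0.7]
wrist_force: [1.6, 0.7, -1.4]
finger_gap: 0.574
```

Call:
servo_tool(linear=[[0, 0, 0], [0, 0, 0], [0, 0, 0]], dr=[[0, 0, 0], [0, 0, 0], [0, 0, 0]], fingers=70)

```text
t: 7.48
position: [0.4535, 0.075, 0.0042]
orientation: [-0.118, 0.693, 0.12, 0.701]
wrist_force: [-0.4, -0.1, -0.3]
finger_gap: 0.823
```

Run:
```python
from h import *
s=robot.sense();c=robot.camera("wrist");cs=robot.camera("side")
print(s["position"],s["finger_gap"])
cv2.imwrite("pics/w3.png",c["pixels"]);cv2.imwrite("pics/s3.png",cs["pixels"])
```

```text
[0.45353609 0.07500896 0.00424124] 0.8228399201522965
```

View pics/w3.png

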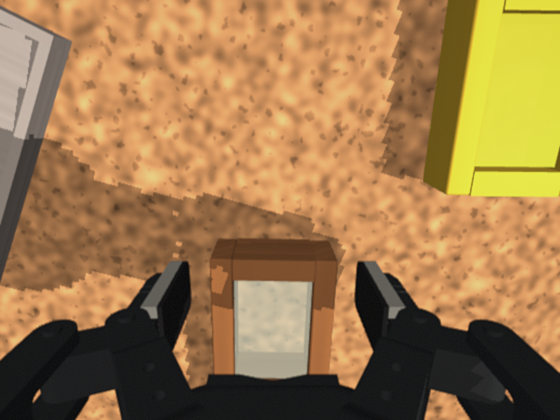

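View pics/s3.png

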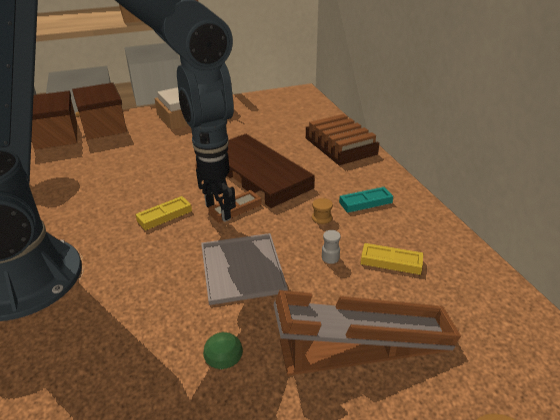

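Run:
```python
from h import *
s=robot.sense();c=robot.camera("wrist");T=toolT(s)@c["tool_from_camera"]
a=onz(c,(213,262),.022,T);b=onz(c,(336,262),.022,T);print(a,b,np.linalg.norm(a-b))
x=np.array([.941,.338,0]);f=(a+b)/2;g=f+.065*x;g[2]=.002
print(f,g); plan(g,orient(.345))
```

```text
[0.44812706 0.04894126 0.022     ] [0.43238183 0.09370909 0.022     ] 0.04745599360963732
[0.44025444 0.07132517 0.022     ] [0.50141944 0.09329517 0.002     ]
dist [ 0.0484  0.0184 -0.0021] rot deg [-0.5  0.6 -0.1] n 2
lin [[0.026, 0.014, 0.517], [0.024, 0.012, 0.517]]
dr [-0.046, 0.061, -0.005]
```

Call:
servo_tool(linear=[[0.03, 0.01, 0.5], [0.02, 0.01, 0.48], [0, 0, 0]], dr=[[-0.05, 0.06, 0], [-0.05, 0.06, 0], [0, 0, 0]])

```text
t: 8.0
position: [0.4998, 0.0925, 0.0017]
orientation: [-0.121, 0.697, 0.122, 0.696]
wrist_force: [0.4, -0.4, -0.8]
finger_gap: 0.821
```

Call:
servo_tool(linear=[[0, 0, 0], [0, 0, 0], [0, 0, 0], [0, 0, 0]], dr=[[0, 0, 0], [0, 0, 0], [0, 0, 0], [0, 0, 0]], fingers=30)

```text
t: 8.5
position: [0.4973, 0.0917, 0.0017]
orientation: [-0.121, 0.697, 0.122, 0.696]
wrist_force: [1.1, 1.1, 0.7]
finger_gap: 0.575
```

Call:
servo_tool(linear=[[-0.4, 0, -0.1], [-0.8, 0, -0.2], [-0.9, 0, -0.2], [-0.9, 0, -0.2], [-0.9, 0, -0.2]], dr=[[0, 0, 0], [0, 0, 0], [0, 0, 0], [0, 0, 0], [0, 0, 0]])

```text
t: 9.12
position: [0.4499, 0.0751, 0.1979]
orientation: [-0.121, 0.702, 0.122, 0.692]
wrist_force: [1.7, -0.2, -1.4]
finger_gap: 0.572
```

Run:
```python
from h import *
s=robot.sense();c=robot.camera("wrist");cs=robot.camera("top")
print(s["position"],s["finger_gap"])
cv2.imwrite("pics/w4.png",c["pixels"]);cv2.imwrite("pics/t4.png",cs["pixels"])
```

```text
[0.44993721 0.07509486 0.19788421] 0.572225560553108
```

View pics/w4.png

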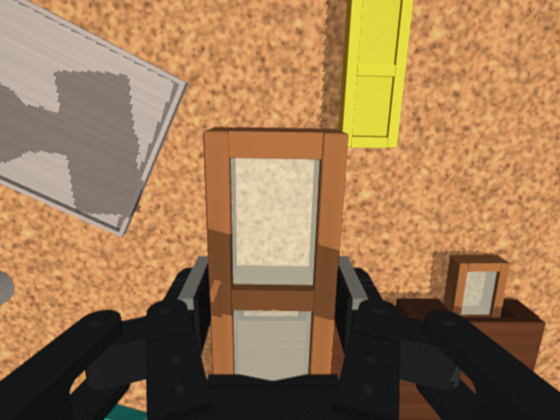

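View pics/t4.png

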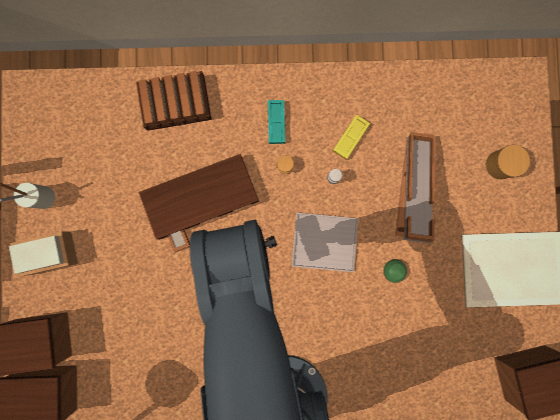

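Run:
```python
from h import *
plan([.47,-.29,.29],orient(-.148))
```

```text
dist [ 0.0181 -0.3654  0.0891] rot deg [28.3 -0.4 -0. ] n 9
lin [[-0.198, -0.777, -0.238], [-0.198, -0.789, -0.195], [-0.198, -0.799, -0.152], [-0.198, -0.806, -0.107], [-0.198, -0.81, -0.063], [-0.198, -0.813, -0.018], [-0.198, -0.812, 0.026], [-0.198, -0.81, 0.071], [-0.198, -0.805, 0.115]]
dr [0.628, -0.009, -0.0]
```

Call:
servo_tool(linear=[[-0.2, -0.78, -0.24], [-0.2, -0.79, -0.19], [-0.2, -0.8, -0.15], [-0.2, -0.81, -0.11], [-0.2, -0.81, -0.06]], dr=[[0.63, 0, 0], [0.63, 0, 0], [0.63, 0, 0], [0.63, 0, 0], [0.63, 0, 0]])

```text
t: 9.85
position: [0.4601, -0.1311, 0.2474]
orientation: [-0.023, 0.711, 0.024, 0.702]
wrist_force: [0.8, -0.3, -2.0]
finger_gap: 0.576
```

Call:
servo_tool(linear=[[-0.2, -0.81, -0.02], [-0.2, -0.81, 0.03], [-0.2, -0.81, 0.07], [-0.2, -0.8, 0.12], [0, 0, 0]], dr=[[0.63, 0, 0], [0.63, 0, 0], [0.63, 0, 0], [0.63, 0, 0], [0, 0, 0]])

```text
t: 10.48
position: [0.4658, -0.3005, 0.2815]
orientation: [0.059, 0.712, -0.057, 0.698]
wrist_force: [0.0, 0.3, -1.9]
finger_gap: 0.573
```

Run:
```python
from h import *
import pickle
s=robot.sense();c=robot.camera("wrist");pickle.dump((s,c),open("w5.pkl","wb"))
print(s["position"],s["joint_positions"].round(2),s["finger_gap"])
cv2.imwrite("pics/w5.png",cv2.resize(c["pixels"],None,fx=1.4,fy=1.4,interpolation=cv2.INTER_CUBIC))
```

```text
[ 0.4657936  -0.30052205  0.28153156] [-0.57  0.29  0.19  1.49 -0.01 -0.41] 0.573047852360983
```

View pics/w5.png

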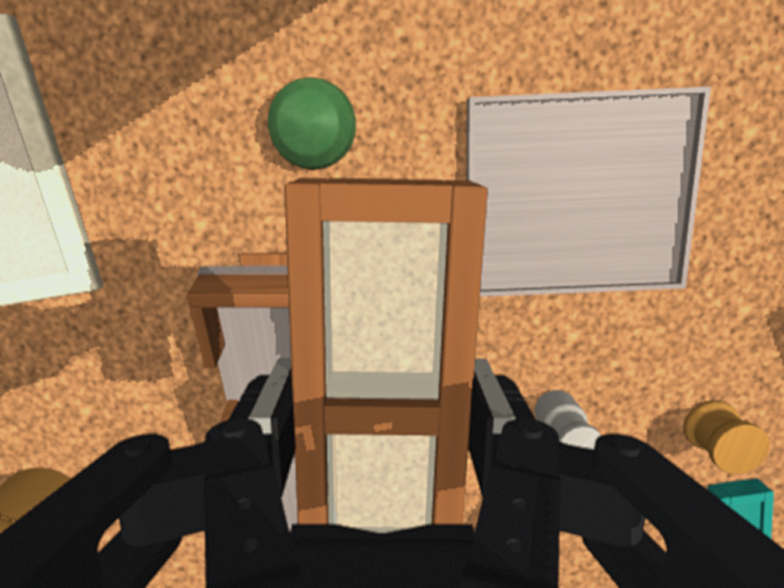

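Run:
```python
from h import *
plan([.60,-.28,.30],orient(-.148))
```

```text
dist [0.1345 0.0191 0.0188] rot deg [-0.8 -1.2 -0.1] n 4
lin [[-0.107, 0.203, 0.646], [-0.104, 0.201, 0.647], [-0.101, 0.199, 0.649], [-0.097, 0.196, 0.65]]
dr [-0.041, -0.061, -0.007]
```

Call:
servo_tool(linear=[[-0.1, -0.02, 0.65], [-0.1, 0, 0.65], [-0.1, 0, 0.65], [-0.1, 0, 0.65], [0, 0, 0]], dr=[[0, 0, 0], [0, 0, 0], [0, 0, 0], [0, 0, 0], [0, 0, 0]])

```text
t: 11.15
position: [0.5962, -0.3148, 0.2934]
orientation: [0.058, 0.715, -0.052, 0.695]
wrist_force: [0.3, 0.6, -1.6]
finger_gap: 0.579
```

Run:
```python
from h import *
import pickle
s=robot.sense();c=robot.camera("wrist");pickle.dump((s,c),open("w6.pkl","wb"))
print(s["position"],s["joint_positions"].round(2),s["finger_gap"])
cv2.imwrite("pics/w6.png",cv2.resize(c["pixels"],None,fx=1.4,fy=1.4,interpolation=cv2.INTER_CUBIC))
```

```text
[ 0.59620128 -0.31484545  0.29341567] [-0.48  0.54  0.61  1.67 -0.   -0.33] 0.5793599808391512
```

View pics/w6.png

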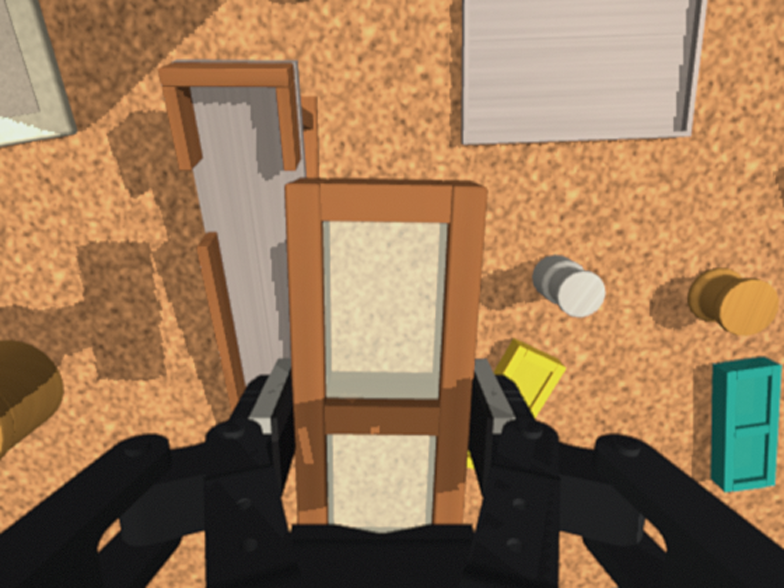

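Run:
```python
import cv2,pickle
s,c=pickle.load(open("w6.pkl","rb"))
t=cv2.imread("pics/top0.png"); sd=cv2.imread("pics/side0.png");w=c["pixels"]
def z(im,x0,x1,y0,y1,k,n): cv2.imwrite(f"pics/{n}.png",cv2.resize(im[y0:y1,x0:x1],None,fx=k,fy=k,interpolation=cv2.INTER_CUBIC))
z(w,105,235,35,205,3.5,"zw6"); z(t,390,450,125,250,4.8,"zt6"); z(sd,270,380,280,345,7,"zs6")
```

```text
(no output)
```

View pics/zw6.png

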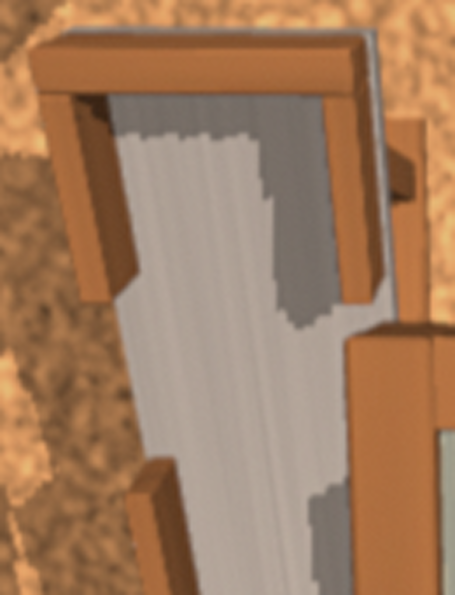

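View pics/zt6.png

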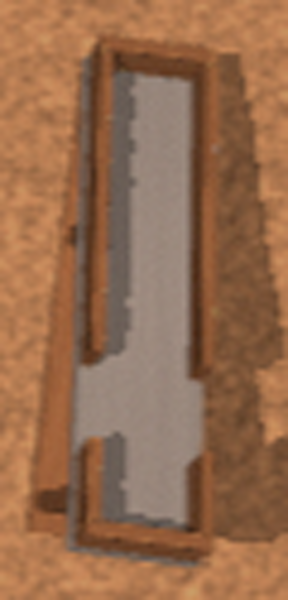

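View pics/zs6.png

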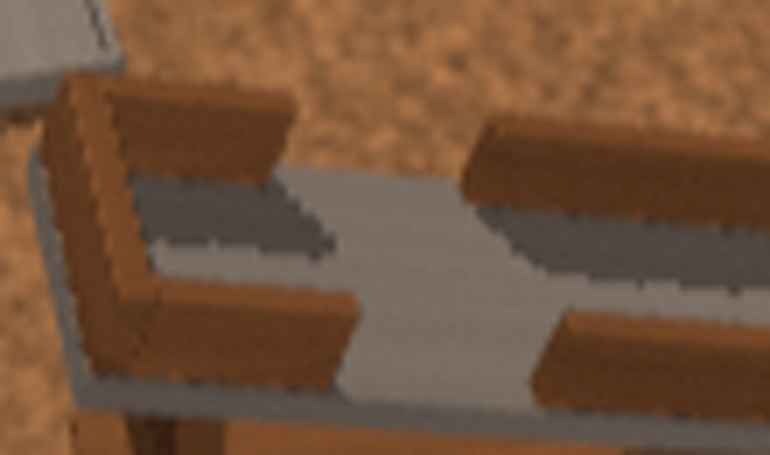

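```bash
cat > m2.py <<'E'
from h import *
import pickle
np.set_printoptions(precision=4,suppress=True)
s,c=pickle.load(open("w6.pkl","rb"));Tw=toolT(s)@c["tool_from_camera"]
sd=robot.camera("side");t=robot.camera("top")
Z=lambda x0,y0,k,p:((p[0]+.5)/k-.5+x0,(p[1]+.5)/k-.5+y0)
w=lambda p:ray(c,Z(105,35,3.5,p),Tw); S=lambda p:ray(sd,Z(270,280,7,p)); TT=lambda p:ray(t,Z(390,125,4.8,p))
def tr(*rays):
    A=np.zeros((3,3));b=np.zeros(3)
    for o,d in rays:
        d=d/np.linalg.norm(d);P=np.eye(3)-np.outer(d,d);A+=P;b+=P@o
    p=np.linalg.solve(A,b); return p,[np.linalg.norm((np.eye(3)-np.outer(d,d)/(d@d))@(p-o)).round(4) for o,d in rays]
pts={}
for n,rs in {"P1 -y up end top out":[w((80,302)),S((357,300)),TT((211,455))],
 "P2 -y lo beg top out":[w((127,492)),S((568,313)),TT((213,378))],
 "P3 +y up end top in":[w((340,302)),S((295,105)),TT((101,438))],
 "P4 board out +y":[w((355,47)),S((72,75)),TT((84,538))],
 "P5 board out -y":[w((32,50)),S((122,300)),TT((209,552))]}.items():
    a,e=tr(*rs); a2,e2=tr(*rs[:2]); a3,e3=tr(rs[0],rs[2]); print(n,a,e,"| w+s",a2,"| w+t",a3)
E
python3 m2.py
```

```text
P1 -y up end top out [ 0.5157 -0.4284  0.119 ] [np.float64(0.0013), np.float64(0.0013), np.float64(0.0026)] | w+s [ 0.5166 -0.4293  0.1198] | w+t [ 0.5149 -0.4317  0.1095]
P2 -y lo beg top out [ 0.5645 -0.4361  0.1044] [np.float64(0.0022), np.float64(0.0035), np.float64(0.0055)] | w+s [ 0.5675 -0.4363  0.1035] | w+t [ 0.5555 -0.403   0.1922]
P3 +y up end top in [ 0.5264 -0.3647  0.1178] [np.float64(0.0009), np.float64(0.001), np.float64(0.0016)] | w+s [ 0.5268 -0.3655  0.1187] | w+t [ 0.5262 -0.3698  0.0961]
P4 board out +y [ 0.4713 -0.3482  0.1307] [np.float64(0.0002), np.float64(0.0035), np.float64(0.0035)] | w+s [ 0.4731 -0.3487  0.1313] | w+t [ 0.4682 -0.3508  0.1164]
P5 board out -y [ 0.4602 -0.4203  0.1309] [np.float64(0.001), np.float64(0.0019), np.float64(0.0028)] | w+s [ 0.4614 -0.4211  0.1317] | w+t [ 0.4575 -0.425   0.1171]
```

```bash
cat >> m2.py <<'E'
M=(R.from_euler('z',-.152)*R.from_euler('y',.3))
for p,l in[((.5157,-.4284,.119),(-27,-37,26)),((.5645,-.4361,.1044),(27,-37,26)),((.5264,-.3647,.1178),(-27,29,26)),((.4713,-.3482,.1307),(-85,37,26)),((.4602,-.4203,.1309),(-85,-37,26))]:
    print(np.array(p)-M.apply(np.array(l)/1000))
E
python3 m2.py|tail -5
python3 - <<'E'
from h import *
import pickle
np.set_printoptions(precision=4,suppress=True)
for fn,pts in(("w5.pkl",[(470,97),(710,88),(685,289)]),):
    s,c=pickle.load(open(fn,"rb"));T=toolT(s)@c["tool_from_camera"]
    q=[onz(c,((p[0]+.5)/1.4-.5,(p[1]+.5)/1.4-.5),.012,T) for p in pts];print(q,np.linalg.norm(q[0]-q[1]),np.linalg.norm(q[1]-q[2]),(q[0]+q[2])/2)
s,c=pickle.load(open("w6.pkl","rb"));T=toolT(s)@c["tool_from_camera"]
# slide in hand, tool coords, from width
for r,(a,b) in((181,(286,486)),):
    f=353.5;wpx=(b-a)/1.4;d=f*.05/wpx;u=((a+b)/2/1.4-272.4)/f*d;v=-((r/1.4)-206.8)/f*d
    print(c["tool_from_camera"]@[u,v,-d,1])
E
```

```text
[ 0.5392 -0.3946  0.0862]
[ 0.537  -0.3945  0.0875]
[ 0.5399 -0.3961  0.085 ]
[ 0.5384 -0.3959  0.0807]
[ 0.5385 -0.3949  0.0809]
[array([ 0.3671, -0.2139,  0.012 ]), array([ 0.3909, -0.0285,  0.012 ]), array([ 0.5525, -0.0478,  0.012 ])] 0.18685393850616241 0.16269911194444772 [ 0.4598 -0.1308  0.012 ]
[-0.0162  0.0012 -0.0633  1.    ]
```

```bash
cat >> h.py <<'E'
RT=np.array([.5385,-.3952,.082]);RY=-.152
RM=(R.from_euler('z',RY)*R.from_euler('y',.3)).as_matrix()
def ramp(x,y,n): return RT+RM@np.array([x,y,n])
E
python3 - <<'E'
from h import *
print(ramp(0,0,.07)); plan(ramp(0,0,.07),orient(RY,.3))
E
```

```text
[ 0.5589479  -0.39833224  0.14887355]
dist [-0.0347 -0.0825 -0.147 ] rot deg [-0.3 15.6 -0.4] n 4
lin [[0.735, -0.439, -0.086], [0.74, -0.438, -0.036], [0.742, -0.436, 0.014], [0.74, -0.435, 0.063]]
dr [-0.016, 0.78, -0.019]
```

Call:
servo_tool(linear=[[0.5, -0.44, -0.09], [0.6, -0.44, -0.05], [0.74, -0.44, -0.01], [0.74, -0.44, 0.05], [0, 0, 0]], dr=[[0, 0.78, -0.02], [0, 0.78, -0.02], [0, 0.78, -0.02], [0, 0.78, -0.02], [0, 0, 0]])

```text
t: 12.02
position: [0.5533, -0.4008, 0.1701]
orientation: [0.063, 0.803, -0.048, 0.591]
wrist_force: [0.1, 0.2, -1.7]
finger_gap: 0.575
```

Run:
```python
from h import *
s=robot.sense();print(s["t"],s["joint_positions"].round(2),s["wrist_force"].round(1)); plan(ramp(0,0,.04),orient(RY,.3))
c=robot.camera("wrist");cv2.imwrite("pics/w7.png",cv2.resize(c["pixels"],None,fx=1.4,fy=1.4))
```

```text
12.025 [-0.57  0.79  0.72  1.78 -0.12 -0.4 ] [ 0.1  0.2 -1.7]
dist [-0.0031  0.0038 -0.0499] rot deg [-0.4 -0.1  0.1] n 2
lin [[0.487, 0.034, 0.113], [0.487, 0.033, 0.113]]
dr [-0.04, -0.007, 0.006]
```

View pics/w7.png

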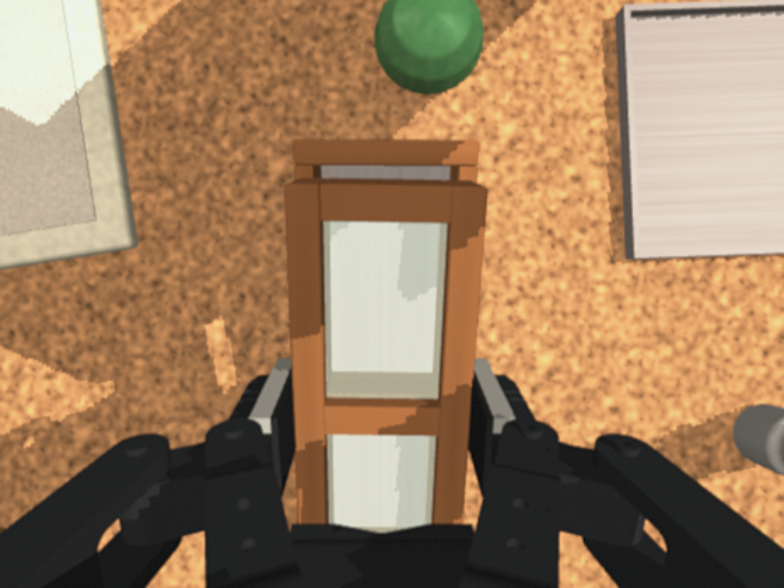

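Call:
servo_tool(linear=[[0.48, 0.02, 0.11], [0.48, 0.0, 0.11], [0, 0, 0]], dr=[[0, 0, 0], [0, 0, 0], [0, 0, 0]])

```text
t: 12.45
position: [0.5526, -0.3982, 0.1312]
orientation: [0.061, 0.798, -0.05, 0.598]
wrist_force: [1.3, -0.5, -1.4]
finger_gap: 0.576
```

Run:
```python
from h import *
s=robot.sense();print(s["t"],s["wrist_force"].round(1)); plan(ramp(0,0,.003),orient(RY,.3))
print(RM.T@(s["position"]-RT))
c=robot.camera("wrist");cv2.imwrite("pics/w8.png",cv2.resize(c["pixels"],None,fx=1.4,fy=1.4))
c=robot.camera("side");cv2.imwrite("pics/s8.png",cv2.resize(c["pixels"][220:400,190:470],None,fx=2.8,fy=2.8))
```

```text
12.45 [ 1.3 -0.5 -1.4]
dist [-0.0133  0.0029 -0.0464] rot deg [-0.4  0.9  0.3] n 2
lin [[0.483, 0.011, -0.0], [0.483, 0.01, 0.004]]
dr [-0.043, 0.092, 0.034]
[-0.0007505  -0.000853    0.05129998]
```

View pics/w8.png

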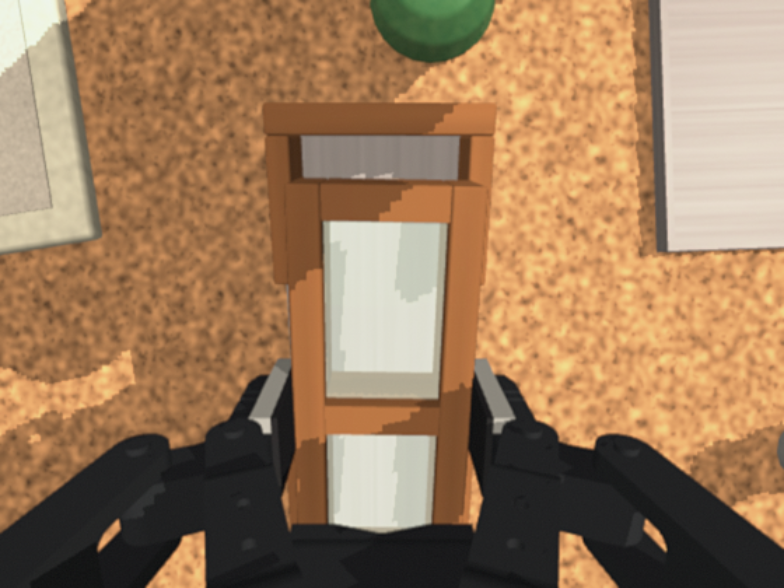

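View pics/s8.png

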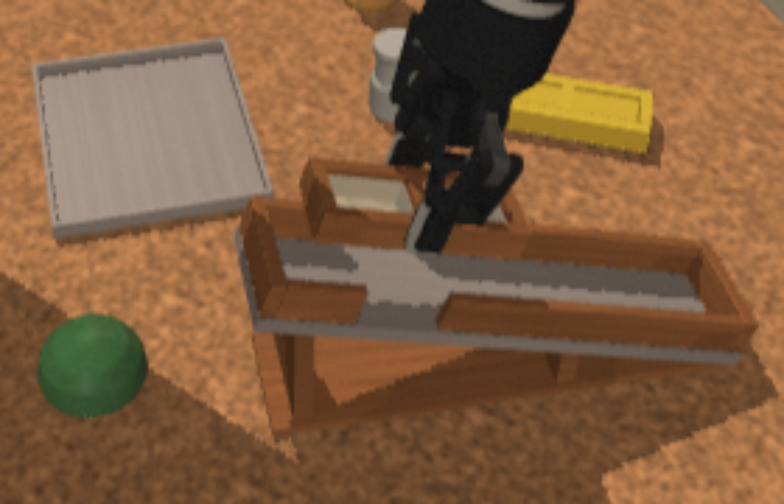

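Call:
servo_tool(linear=[[0.3, -0.02, 0], [0.25, 0, 0], [0, 0, 0]], dr=[[0, 0.05, 0], [0, 0.05, 0], [0, 0, 0]])

```text
t: 12.92
position: [0.5462, -0.3991, 0.1078]
orientation: [0.06, 0.799, -0.051, 0.597]
wrist_force: [0.4, -0.2, -0.0]
finger_gap: 0.571
```

Run:
```python
from h import *
s=robot.sense();print(s["t"],s["wrist_force"].round(1)); plan(ramp(0,0,.003),orient(RY,.3))
print(RM.T@(s["position"]-RT))
c=robot.camera("wrist");cv2.imwrite("pics/w9.png",cv2.resize(c["pixels"],None,fx=1.4,fy=1.4))
```

```text
12.925 [ 0.4 -0.2 -0. ]
dist [-0.0068  0.0038 -0.023 ] rot deg [-0.5  0.8  0.5] n 1
lin [[0.481, 0.058, -0.011]]
dr [-0.092, 0.153, 0.101]
[ 0.00018608 -0.00269987  0.02710428]
```

View pics/w9.png

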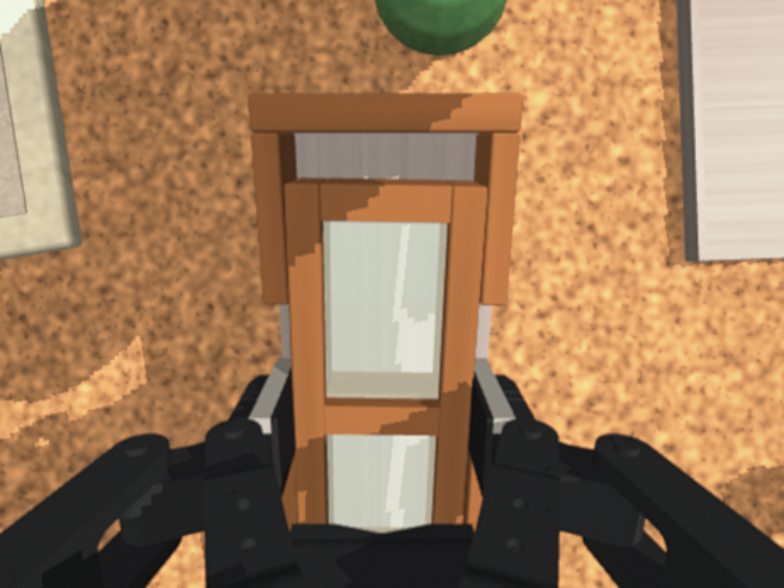

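Call:
servo_tool(linear=[[0.2, 0, 0], [0.16, 0, 0], [0.06, 0, 0], [0, 0, 0]], dr=[[0, 0.06, 0.03], [0, 0.06, 0.03], [0, 0, 0], [0, 0, 0]])

```text
t: 13.48
position: [0.5401, -0.3985, 0.0865]
orientation: [0.062, 0.802, -0.049, 0.592]
wrist_force: [-1.0, 0.0, -3.1]
finger_gap: 0.576
```

Run:
```python
from h import *
s=robot.sense();print(s["t"],s["wrist_force"].round(1)); 
print(RM.T@(s["position"]-RT))
c=robot.camera("wrist");cv2.imwrite("pics/w10.png",cv2.resize(c["pixels"],None,fx=1.4,fy=1.4))
c=robot.camera("side");cv2.imwrite("pics/s10.png",cv2.resize(c["pixels"][220:400,190:470],None,fx=2.8,fy=2.8))
```

```text
13.475 [-1.   0.  -3.1]
[ 0.00068978 -0.00306245  0.00493371]
```

View pics/w10.png

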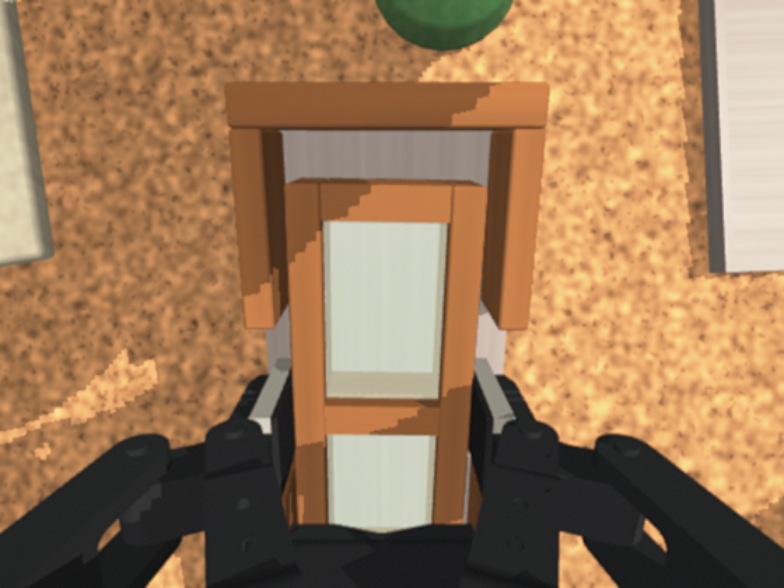

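View pics/s10.png

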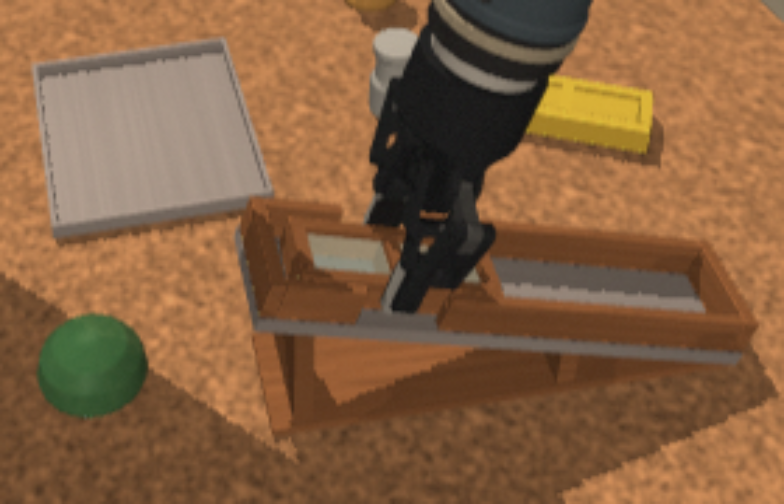

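Call:
servo_tool(linear=[[0.05, 0, 0], [0.03, 0, 0], [0, 0, 0]], dr=[[0, 0, 0], [0, 0, 0], [0, 0, 0]])

```text
t: 13.95
position: [0.5403, -0.3989, 0.0855]
orientation: [0.061, 0.8, -0.05, 0.594]
wrist_force: [1.0, -0.1, -1.1]
finger_gap: 0.577
```

Call:
servo_tool(linear=[[0.1, 0, 0], [0.06, 0, 0], [0.0, 0, 0]], dr=[[0, 0, 0], [0, 0, 0], [0, 0, 0]])

```text
t: 14.32
position: [0.5413, -0.3996, 0.0852]
orientation: [0.06, 0.797, -0.052, 0.599]
wrist_force: [0.2, -0.3, -1.5]
finger_gap: 0.575
```

Run:
```python
from h import *
s=robot.sense();print(s["t"],s["wrist_force"].round(1)); 
print(RM.T@(s["position"]-RT))
```

```text
14.325 [ 0.2 -0.3 -1.5]
[ 0.00231828 -0.00390748  0.00407521]
```

Call:
servo_tool(linear=[[0.1, 0, 0]], dr=[[0, 0, 0]])

```text
t: 14.45
position: [0.5415, -0.3999, 0.0837]
orientation: [0.059, 0.796, -0.053, 0.601]
wrist_force: [6.5, 2.9, 43.6]
finger_gap: 0.572
```

Run:
```python
from h import *
s=robot.sense();print(s["t"],s["wrist_force"].round(1)); 
print(RM.T@(s["position"]-RT))
c=robot.camera("wrist");cv2.imwrite("pics/w11.png",cv2.resize(c["pixels"],None,fx=1.4,fy=1.4))
c=robot.camera("side");cv2.imwrite("pics/s11.png",cv2.resize(c["pixels"][280:360,260:380],None,fx=6,fy=6))
```

```text
14.45 [ 6.5  2.9 43.6]
[ 0.0030297  -0.00420207  0.00273269]
```

View pics/s11.png

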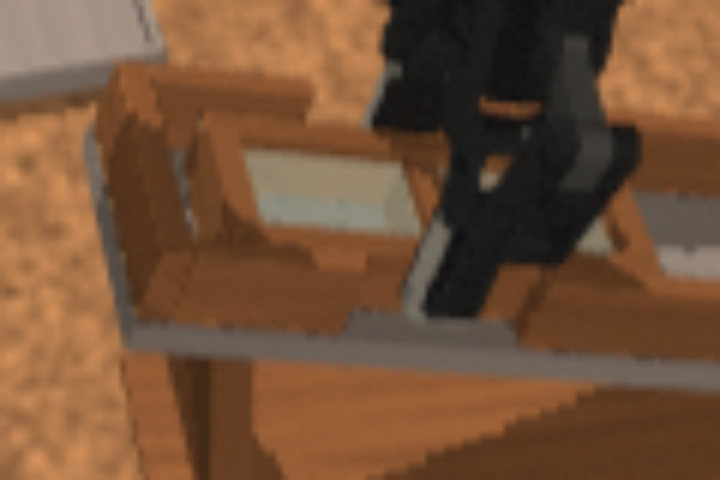

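Call:
servo_tool(linear=[[-0.01, 0, 0], [0, 0, 0], [0, 0, 0]], dr=[[0, 0, 0], [0, 0, 0], [0, 0, 0]], fingers=72)

```text
t: 14.92
position: [0.5415, -0.4, 0.0838]
orientation: [0.059, 0.795, -0.053, 0.601]
wrist_force: [0.7, -0.0, -0.1]
finger_gap: 0.842
```

Call:
servo_tool(linear=[[0, 0, 0], [0, 0, 0], [0, 0, 0], [0, 0, 0]], dr=[[0, 0, 0], [0, 0, 0], [0, 0, 0], [0, 0, 0]])

```text
t: 15.42
position: [0.5409, -0.3998, 0.0825]
orientation: [0.059, 0.796, -0.052, 0.6]
wrist_force: [0.7, -0.2, 0.2]
finger_gap: 0.843
```

Run:
```python
from h import *
s=robot.sense();print(s["t"],s["wrist_force"].round(1)); 
print(RM.T@(s["position"]-RT))
c=robot.camera("wrist");cv2.imwrite("pics/w12.png",cv2.resize(c["pixels"],None,fx=1.4,fy=1.4))
c=robot.camera("side");cv2.imwrite("pics/s12.png",cv2.resize(c["pixels"][220:400,190:470],None,fx=2.8,fy=2.8))
```

```text
15.425 [ 0.7 -0.2  0.2]
[ 0.00282974 -0.00416777  0.00135378]
```

View pics/w12.png

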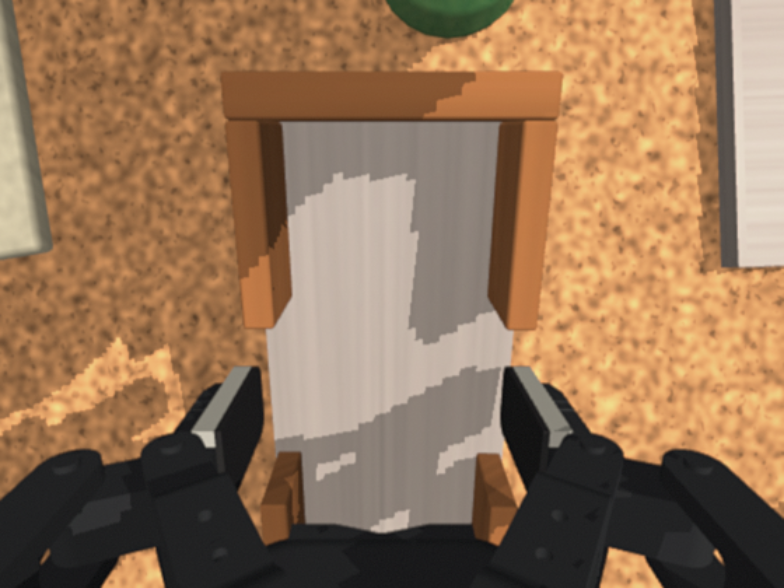

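View pics/s12.png

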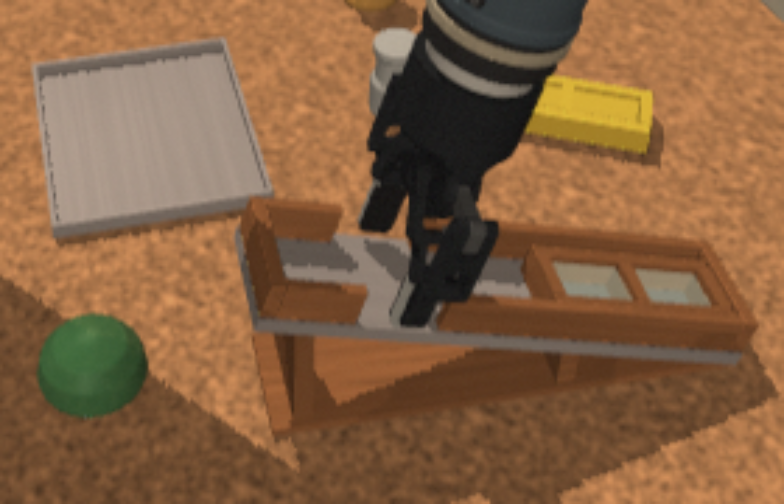

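The slide ran. The side view shows it against the lower board, at about (620,280) in the crop. It's already in its proper place, so I'll retract and fetch the other one.

Run:
```python
from h import *
plan([.50,-.32,.27],orient(RY+.1),5)
```

```text
dist [-0.041   0.0798  0.1875] rot deg [ -6.1 -15.9  -0.1] n 5
lin [[-0.666, 0.28, -0.411], [-0.688, 0.288, -0.367], [-0.707, 0.295, -0.322], [-0.724, 0.301, -0.275], [-0.738, 0.306, -0.228]]
dr [-0.245, -0.638, -0.005]
```

Call:
servo_tool(linear=[[-0.8, 0, 0], [-0.9, 0, 0], [-0.9, 0, 0]], dr=[[0, 0, 0], [0, 0, 0], [0, -0.5, 0]])

```text
t: 15.9
position: [0.5754, -0.4029, 0.2063]
orientation: [0.059, 0.785, -0.052, 0.615]
wrist_force: [0.6, -0.6, -0.6]
finger_gap: 0.845
```

Run:
```python
from h import *
plan([.43,.25,.2],orient(.345),16)
```

```text
dist [-0.1454  0.6529 -0.0063] rot deg [-28.7 -13.7  -3. ] n 16
lin [[0.074, 0.777, -0.299], [0.068, 0.787, -0.275], [0.061, 0.795, -0.251], [0.055, 0.803, -0.227], [0.049, 0.81, -0.203], [0.044, 0.816, -0.178], [0.038, 0.821, -0.153], [0.034, 0.826, -0.128], [0.029, 0.829, -0.102], [0.025, 0.832, -0.076], [0.022, 0.834, -0.051], [0.018, 0.836, -0.025], [0.015, 0.836, 0.001], [0.013, 0.836, 0.027], [0.011, 0.834, 0.053], [0.009, 0.832, 0.079]]
dr [-0.359, -0.171, -0.037]
```

Call:
servo_tool(linear=[[0.05, 0.78, -0.3], [0.04, 0.79, -0.28], [0.04, 0.8, -0.25], [0.03, 0.8, -0.23], [0.03, 0.81, -0.2]], dr=[[-0.36, -0.18, -0.04], [-0.36, -0.18, -0.04], [-0.36, -0.18, -0.04], [-0.36, -0.18, -0.04], [-0.36, -0.18, -0.04]])

```text
t: 16.52
position: [0.5337, -0.1977, 0.2131]
orientation: [-0.001, 0.757, -0.0, 0.653]
wrist_force: [0.6, 0.3, 0.5]
finger_gap: 0.842
```

Call:
servo_tool(linear=[[0.04, 0.82, -0.18], [0.04, 0.82, -0.15], [0.03, 0.83, -0.13], [0.03, 0.83, -0.1], [0.03, 0.83, -0.08]], dr=[[-0.36, -0.18, -0.04], [-0.36, -0.18, -0.04], [-0.36, -0.18, -0.04], [-0.36, -0.18, -0.04], [-0.36, -0.18, -0.04]])

```text
t: 17.15
position: [0.4852, 0.0129, 0.2096]
orientation: [-0.061, 0.726, 0.055, 0.682]
wrist_force: [0.6, -0.5, 0.2]
finger_gap: 0.842
```

Call:
servo_tool(linear=[[0.02, 0.83, -0.05], [0.02, 0.84, -0.02], [0.02, 0.84, 0], [0.01, 0.84, 0.03], [0.01, 0.83, 0.05]], dr=[[-0.36, -0.17, -0.04], [-0.36, -0.17, -0.04], [-0.36, -0.17, -0.04], [-0.36, -0.17, -0.04], [-0.36, -0.17, -0.04]])

```text
t: 17.77
position: [0.4358, 0.2233, 0.2059]
orientation: [-0.12, 0.691, 0.11, 0.704]
wrist_force: [0.9, 0.1, 0.4]
finger_gap: 0.842
```

Run:
```python
from h import *
x=np.array([.941,.338,0]);g=np.array([.4501,.295,0])+.018*x
s=robot.sense();print(s["t"],s["position"]);print(g)
c=robot.camera("wrist");cv2.imwrite("pics/w13.png",cv2.resize(c["pixels"],None,fx=1.4,fy=1.4))
plan(g+[0,0,.06],orient(.345))
```

```text
17.775 [0.43578366 0.22326694 0.20591216]
[0.467038 0.301084 0.      ]
dist [ 0.0323  0.0742 -0.1458] rot deg [-0.9  1.   0.8] n 4
lin [[0.729, 0.309, 0.26], [0.729, 0.305, 0.264], [0.729, 0.302, 0.269], [0.729, 0.298, 0.273]]
dr [-0.044, 0.05, 0.042]
```

View pics/w13.png

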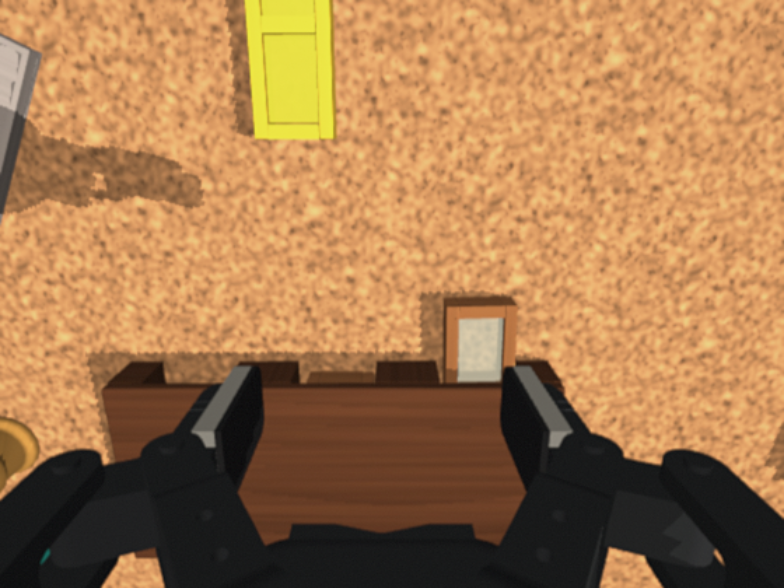

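Call:
servo_tool(linear=[[0.7, 0.3, 0.25], [0.7, 0.3, 0.25], [0.7, 0.28, 0.25], [0.7, 0.28, 0.25], [0, 0, 0]], dr=[[-0.04, 0.05, 0.04], [-0.04, 0.05, 0.04], [-0.04, 0.05, 0.04], [-0.04, 0.05, 0.04], [0, 0, 0]], fingers=80)

```text
t: 18.45
position: [0.4656, 0.3021, 0.0645]
orientation: [-0.122, 0.695, 0.123, 0.698]
wrist_force: [-0.8, 0.1, -0.3]
finger_gap: 0.936
```

Run:
```python
from h import *
x=np.array([.941,.338,0]);g=np.array([.4501,.295,0])+.018*x
c=robot.camera("wrist");cv2.imwrite("pics/w14.png",c["pixels"])
plan(g+[0,0,.002],orient(.345))
```

```text
dist [ 0.001  -0.0009 -0.064 ] rot deg [ 0.2  0.4 -0. ] n 2
lin [[0.64, -0.013, 0.002], [0.64, -0.012, 0.004]]
dr [0.017, 0.038, -0.004]
```

View pics/w14.png

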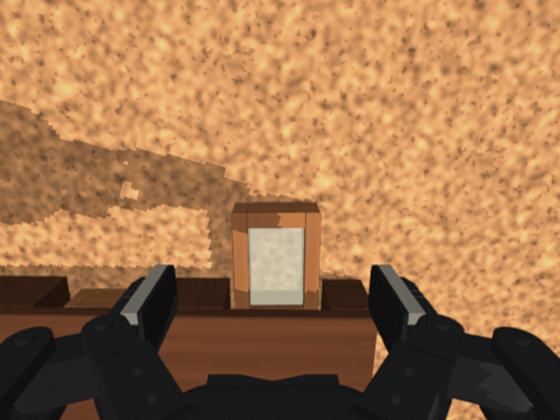

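Call:
servo_tool(linear=[[0.6, 0, 0], [0.6, 0, 0], [0.03, 0, 0]], dr=[[0.02, 0.04, 0], [0.02, 0.04, 0], [0, 0, 0]])

```text
t: 18.88
position: [0.4685, 0.3021, 0.0088]
orientation: [-0.12, 0.695, 0.122, 0.699]
wrist_force: [1.0, 0.6, 0.6]
finger_gap: 0.938
```

Call:
servo_tool(linear=[[0, 0, 0], [0, 0, 0], [0, 0, 0], [0, 0, 0]], dr=[[0, 0, 0], [0, 0, 0], [0, 0, 0], [0, 0, 0]], fingers=30)

```text
t: 19.38
position: [0.4706, 0.303, 0.0144]
orientation: [-0.119, 0.692, 0.123, 0.701]
wrist_force: [-0.3, 0.8, -1.6]
finger_gap: 0.57
```

Call:
servo_tool(linear=[[0, 0, -0.4], [0, 0, -0.5], [0, 0, -0.5], [0, 0, -0.5], [0, 0, 0]], dr=[[0, 0, 0], [0, 0, 0], [0, 0, 0], [0, 0, 0], [0, 0, 0]])

```text
t: 20.0
position: [0.379, 0.2701, 0.0136]
orientation: [-0.119, 0.692, 0.123, 0.701]
wrist_force: [1.0, 0.6, -1.5]
finger_gap: 0.572
```

Call:
servo_tool(linear=[[0, 0, 0], [0, 0, 0], [0, 0, 0]], dr=[[0, 0, 0], [0, 0, 0], [0, 0, 0]], fingers=70)

```text
t: 20.38
position: [0.3817, 0.2715, 0.0143]
orientation: [-0.118, 0.691, 0.123, 0.702]
wrist_force: [0.1, 0.4, -0.3]
finger_gap: 0.817
```

Run:
```python
from h import *
s=robot.sense();c=robot.camera("wrist")
cv2.imwrite("pics/w15.png",c["pixels"])
x=np.array([.941,.338,0]); plan(s["position"]*[1,1,0]+.048*x+[0,0,.002],orient(.345))
```

```text
dist [ 0.0452  0.0162 -0.0123] rot deg [-0.1  1.  -0.2] n 2
lin [[0.131, 0.001, 0.478], [0.127, 0.0, 0.479]]
dr [-0.014, 0.098, -0.022]
```

View pics/w15.png

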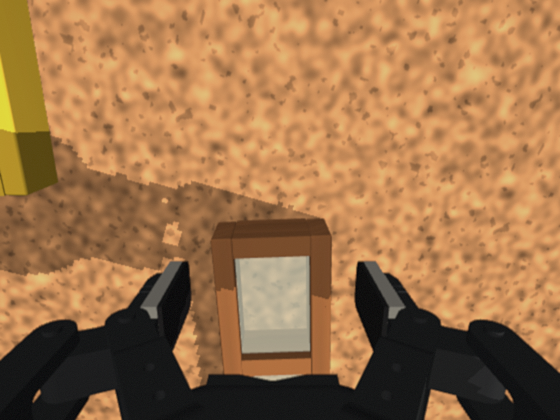

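Run:
```python
from h import *
s=robot.sense();c=robot.camera("wrist");T=toolT(s)@c["tool_from_camera"]
a=onz(c,(213,238),.022,T);b=onz(c,(330,237),.022,T);print(a,b,np.linalg.norm(a-b))
x=np.array([.941,.338,0]);f=(a+b)/2;g=f+.064*x;g[2]=.001
print(f,(s["position"]-f)@x); plan(g,orient(.345))
```

```text
[0.37155192 0.24226697 0.022     ] [0.35511689 0.28705813 0.022     ] 0.047711200186280424
[0.3633344  0.26466255 0.022     ] 0.019582304639827772
dist [ 0.0421  0.0149 -0.0132] rot deg [-0.1  1.  -0.2] n 2
lin [[0.14, -0.002, 0.444], [0.136, -0.002, 0.445]]
dr [-0.014, 0.096, -0.021]
```

Call:
servo_tool(linear=[[0.14, 0, 0.46], [0.14, 0, 0.46], [0.04, 0, 0]], dr=[[0, 0.1, 0], [0, 0.1, 0], [0, 0, 0]])

```text
t: 20.85
position: [0.4264, 0.2875, -0.0015]
orientation: [-0.119, 0.697, 0.122, 0.696]
wrist_force: [0.1, -0.2, -0.5]
finger_gap: 0.82
```

Call:
servo_tool(linear=[[0.04, 0, 0], [0, 0, 0], [0, 0, 0], [0, 0, 0]], dr=[[0, 0, 0], [0, 0, 0], [0, 0, 0], [0, 0, 0]], fingers=30)

```text
t: 21.35
position: [0.4245, 0.2868, -0.0024]
orientation: [-0.119, 0.697, 0.122, 0.696]
wrist_force: [0.2, 0.6, -1.6]
finger_gap: 0.577
```

Call:
servo_tool(linear=[[-0.4, 0, -0.1], [-0.8, 0, -0.2], [-0.9, 0, -0.2], [-0.9, 0, -0.2], [-0.9, 0, -0.2]], dr=[[0, 0, 0], [0, 0, 0], [0, 0, 0], [0, 0, 0], [0, 0, 0]])

```text
t: 21.98
position: [0.3769, 0.2679, 0.1935]
orientation: [-0.121, 0.701, 0.12, 0.693]
wrist_force: [1.0, 0.5, -1.3]
finger_gap: 0.583
```

Run:
```python
from h import *
s=robot.sense();c=robot.camera("wrist")
print(s["position"],s["finger_gap"])
cv2.imwrite("pics/w16.png",c["pixels"])
plan([.52,-.33,.26],orient(RY,.15))
```

```text
[0.37689216 0.26786667 0.19351551] 0.5827365075164224
dist [ 0.1424 -0.5987  0.061 ] rot deg [28.3  8.1  2.1] n 14
lin [[-0.089, -0.874, -0.097], [-0.09, -0.876, -0.067], [-0.092, -0.878, -0.037], [-0.094, -0.878, -0.007], [-0.096, -0.878, 0.023], [-0.099, -0.876, 0.053], [-0.102, -0.874, 0.083], [-0.105, -0.87, 0.113], [-0.109, -0.865, 0.143], [-0.112, -0.859, 0.172], [-0.117, -0.852, 0.201], [-0.121, -0.844, 0.23], [-0.126, -0.835, 0.258], [-0.13, -0.825, 0.286]]
dr [0.405, 0.115, 0.03]
```

View pics/w16.png

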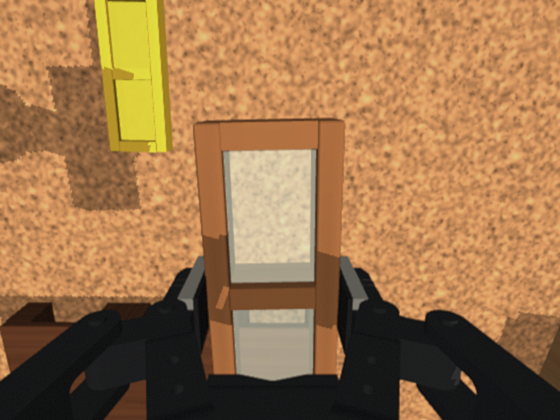

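Call:
servo_tool(linear=[[-0.09, -0.87, -0.1], [-0.09, -0.88, -0.07], [-0.09, -0.88, -0.04], [-0.09, -0.88, 0], [-0.1, -0.88, 0.02]], dr=[[0.4, 0.12, 0.03], [0.4, 0.12, 0.03], [0.4, 0.12, 0.03], [0.4, 0.12, 0.03], [0.4, 0.12, 0.03]])

```text
t: 22.65
position: [0.4272, 0.0511, 0.2212]
orientation: [-0.058, 0.725, 0.063, 0.683]
wrist_force: [0.7, 0.0, -1.7]
finger_gap: 0.58
```

Call:
servo_tool(linear=[[-0.1, -0.88, 0.05], [-0.1, -0.87, 0.08], [-0.1, -0.87, 0.11], [-0.11, -0.87, 0.14], [-0.11, -0.86, 0.17]], dr=[[0.4, 0.12, 0.03], [0.4, 0.12, 0.03], [0.4, 0.12, 0.03], [0.4, 0.12, 0.03], [0.4, 0.12, 0.03]])

```text
t: 23.28
position: [0.4764, -0.1699, 0.2405]
orientation: [0.007, 0.748, 0.0, 0.664]
wrist_force: [0.8, 1.3, -1.1]
finger_gap: 0.584
```

Call:
servo_tool(linear=[[-0.12, -0.85, 0.2], [-0.12, -0.84, 0.23], [-0.13, -0.84, 0.26], [0, 0, 0]], dr=[[0.4, 0.12, 0.03], [0.4, 0.12, 0.03], [0.4, 0.12, 0.03], [0, 0, 0]])

```text
t: 23.78
position: [0.5065, -0.3045, 0.2502]
orientation: [0.048, 0.758, -0.038, 0.649]
wrist_force: [-0.1, 0.8, -0.5]
finger_gap: 0.574
```

Run:
```python
from h import *
s=robot.sense();print(s["t"]);plan(ramp(.0,-.0035,.06),orient(RY-.02,.3))
```

```text
23.775
dist [ 0.049  -0.0968 -0.1109] rot deg [2.8 8.3 0.3] n 4
lin [[0.498, -0.454, 0.384], [0.483, -0.449, 0.407], [0.468, -0.445, 0.43], [0.451, -0.44, 0.452]]
dr [0.142, 0.414, 0.017]
```

Call:
servo_tool(linear=[[0.4, -0.45, 0.4], [0.48, -0.45, 0.42], [0.48, -0.45, 0.44], [0.46, -0.44, 0.45], [0, 0, 0]], dr=[[0.14, 0.42, 0], [0.14, 0.42, 0], [0.14, 0.42, 0], [0.14, 0.42, 0], [0, 0, 0]])

```text
t: 24.4
position: [0.5578, -0.4006, 0.1378]
orientation: [0.067, 0.805, -0.051, 0.587]
wrist_force: [-0.5, 0.2, -1.7]
finger_gap: 0.579
```

Run:
```python
from h import *
s=robot.sense();print(s["t"],s["wrist_force"].round(1)); plan(ramp(0,-.0035,.03),orient(RY-.02,.3))
print(RM.T@(s["position"]-RT))
c=robot.camera("wrist");cv2.imwrite("pics/w17.png",cv2.resize(c["pixels"],None,fx=1.4,fy=1.4))
```

```text
24.4 [-0.5  0.2 -1.7]
dist [-0.0111  0.0006 -0.0271] rot deg [ 0.1 -0.6  0.2] n 1
lin [[0.584, -0.023, -0.045]]
dr [0.024, -0.11, 0.042]
[ 0.00256106 -0.00244889  0.05918265]
```

View pics/w17.png

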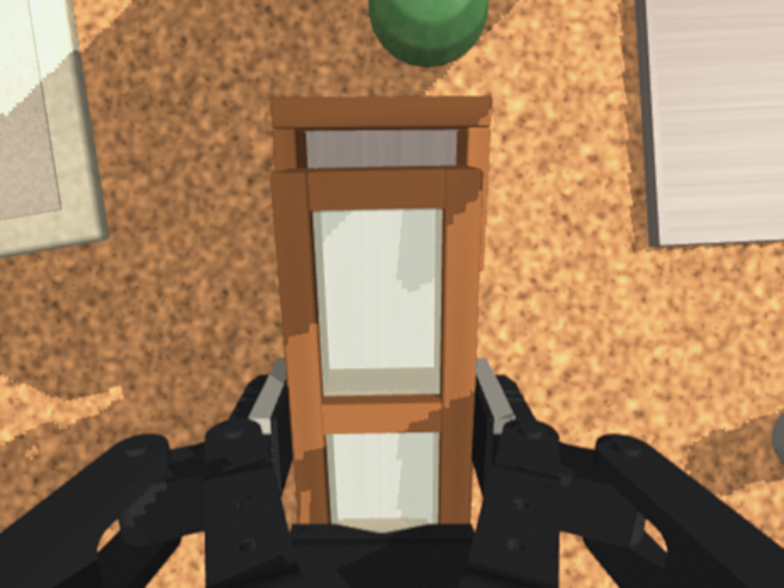

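Call:
servo_tool(linear=[[0.3, 0, -0.03], [0.28, 0, -0.02], [0, 0, 0]], dr=[[0.1, -0.06, 0.02], [0.1, -0.04, 0.02], [0, 0, 0]])

```text
t: 24.82
position: [0.5472, -0.3953, 0.1185]
orientation: [0.072, 0.799, -0.057, 0.594]
wrist_force: [-0.3, 0.6, -1.1]
finger_gap: 0.582
```

Run:
```python
from h import *
s=robot.sense();print(s["t"],s["wrist_force"].round(1)); plan(ramp(0,-.0035,.003),orient(RY-.03,.3))
print(RM.T@(s["position"]-RT))
c=robot.camera("wrist");cv2.imwrite("pics/w18.png",cv2.resize(c["pixels"],None,fx=1.4,fy=1.4))
```

```text
24.825 [-0.3  0.6 -1.1]
dist [-0.0083 -0.0035 -0.0337] rot deg [-0.2  0.5  0.3] n 1
lin [[0.689, -0.095, 0.049]]
dr [-0.04, 0.098, 0.067]
[-0.00257866  0.00122128  0.03743713]
```

View pics/w18.png

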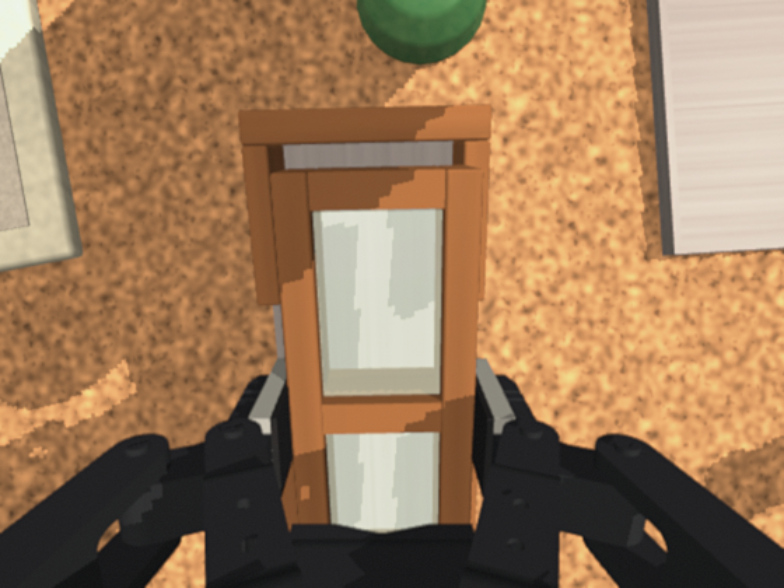

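Call:
servo_tool(linear=[[0.1, -0.08, 0.05], [0.1, 0, 0], [0, 0, 0]], dr=[[0, 0.05, 0.03], [0, 0.05, 0.03], [0, 0, 0]])

```text
t: 25.25
position: [0.5475, -0.3995, 0.1114]
orientation: [0.073, 0.8, -0.056, 0.593]
wrist_force: [0.7, -0.3, -1.4]
finger_gap: 0.578
```

Run:
```python
from h import *
s=robot.sense();print(s["t"],s["wrist_force"].round(1)); plan(ramp(0,-.0035,.003),orient(RY-.03,.3))
print(RM.T@(s["position"]-RT))
c=robot.camera("wrist");cv2.imwrite("pics/w19.png",cv2.resize(c["pixels"],None,fx=1.4,fy=1.4))
```

```text
25.25 [ 0.7 -0.3 -1.4]
dist [-0.0087  0.0007 -0.0265] rot deg [-0.2  0.2  0.1] n 1
lin [[0.557, -0.017, -0.011]]
dr [-0.031, 0.049, 0.027]
[ 0.00043622 -0.00284737  0.03087341]
```

View pics/w19.png

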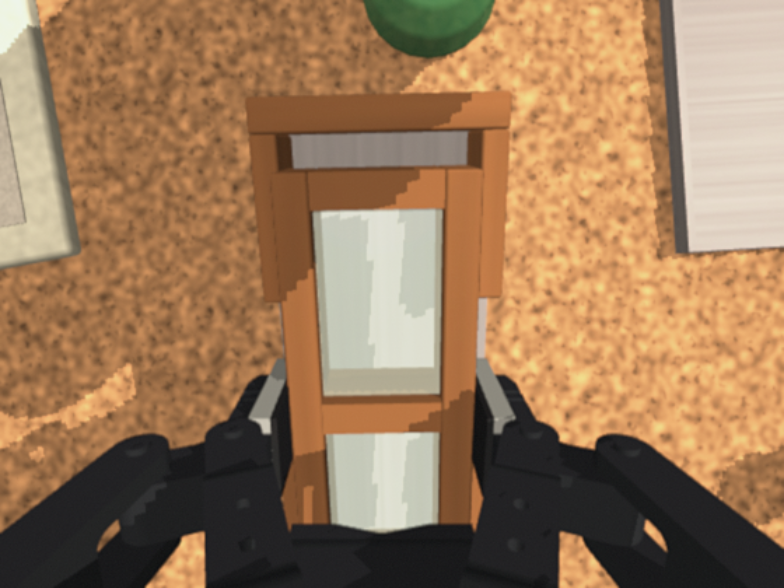

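Call:
servo_tool(linear=[[0.2, 0, 0], [0.2, 0, 0], [0.1, 0, 0], [0.06, 0, 0]], dr=[[0, 0.02, 0], [0, 0.02, 0], [0, 0, 0], [0, 0, 0]])

```text
t: 25.8
position: [0.5387, -0.3979, 0.0823]
orientation: [0.073, 0.802, -0.056, 0.591]
wrist_force: [0.1, -0.3, -1.3]
finger_gap: 0.579
```

Run:
```python
from h import *
s=robot.sense();print(s["t"],s["wrist_force"].round(1));
print(RM.T@(s["position"]-RT))
c=robot.camera("wrist");cv2.imwrite("pics/w20.png",cv2.resize(c["pixels"],None,fx=1.4,fy=1.4))
```

```text
25.8 [ 0.1 -0.3 -1.3]
[ 0.00051966 -0.00266929  0.00044158]
```

View pics/w20.png

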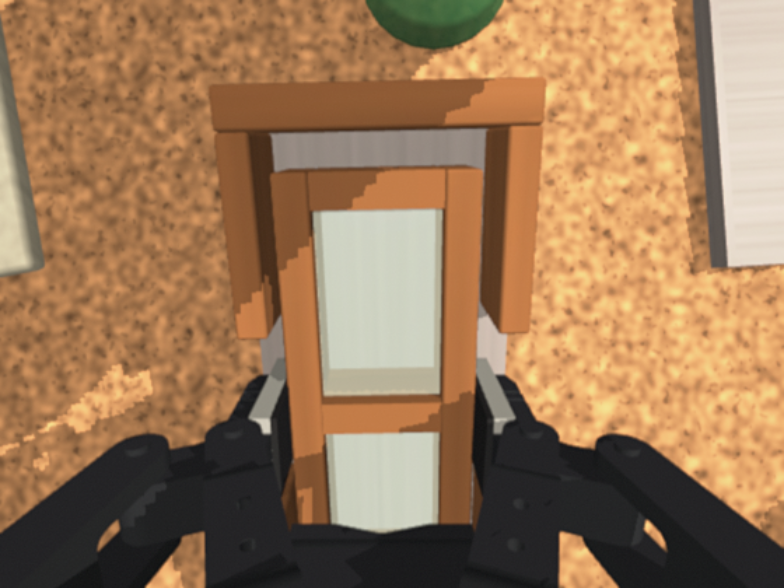

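Call:
servo_tool(linear=[[0.04, 0, 0], [0.05, 0, 0]], dr=[[0, 0, 0], [0, 0, 0]])

```text
t: 26.1
position: [0.5383, -0.3979, 0.0805]
orientation: [0.072, 0.801, -0.056, 0.592]
wrist_force: [2.3, 4.3, 21.3]
finger_gap: 0.577
```

Call:
servo_tool(linear=[[-0.02, 0, 0], [0, 0, 0], [0, 0, 0], [0, 0, 0]], dr=[[0, 0, 0], [0, 0, 0], [0, 0, 0], [0, 0, 0]], fingers=72)

```text
t: 26.6
position: [0.539, -0.3982, 0.0824]
orientation: [0.072, 0.8, -0.057, 0.593]
wrist_force: [-0.4, 0.3, 0.3]
finger_gap: 0.841
```

Call:
servo_tool(linear=[[0, 0, 0], [0, 0, 0], [0, 0, 0], [0, 0, 0]], dr=[[0, 0, 0], [0, 0, 0], [0, 0, 0], [0, 0, 0]])

```text
t: 27.1
position: [0.5388, -0.3982, 0.082]
orientation: [0.072, 0.8, -0.056, 0.592]
wrist_force: [-0.0, -0.6, -0.2]
finger_gap: 0.841
```

Run:
```python
from h import *
s=robot.sense();print(s["t"],s["wrist_force"].round(1));
print(RM.T@(s["position"]-RT))
c=robot.camera("wrist");cv2.imwrite("pics/w21.png",cv2.resize(c["pixels"],None,fx=1.4,fy=1.4))
c=robot.camera("side");cv2.imwrite("pics/s21.png",cv2.resize(c["pixels"][220:400,190:470],None,fx=2.8,fy=2.8))
```

```text
27.1 [-0.  -0.6 -0.2]
[ 0.00075678 -0.00295619  0.00020402]
```

View pics/w21.png

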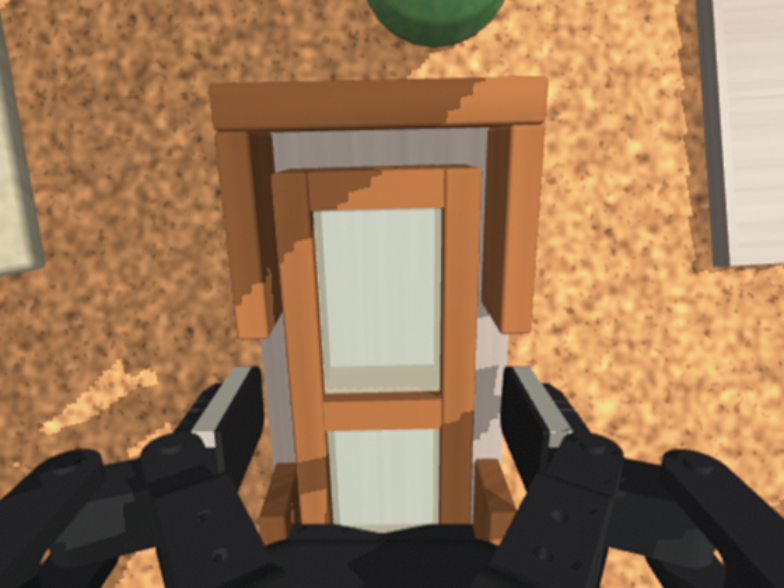

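View pics/s21.png

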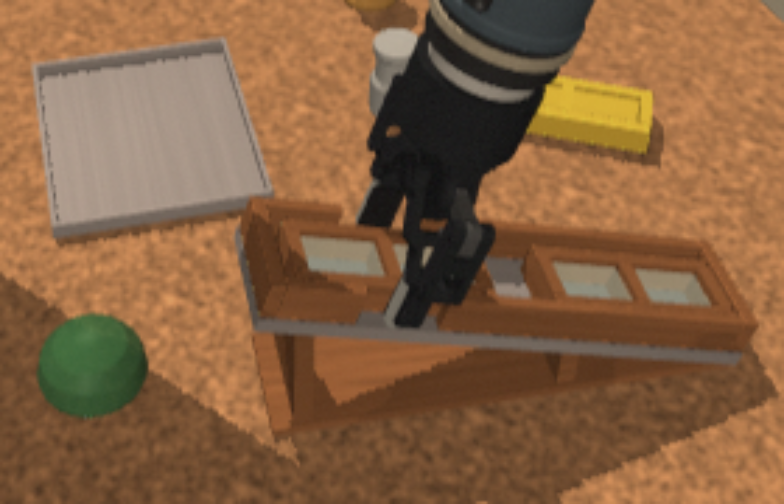

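The second slide sticks: the pictures show it let go and unmoved. I'll grip it again and take it to the tray.

Call:
servo_tool(linear=[[0, 0, 0], [0, 0, 0], [0, 0, 0], [0, 0, 0]], dr=[[0, 0, 0], [0, 0, 0], [0, 0, 0], [0, 0, 0]], fingers=30)

```text
t: 27.7
position: [0.539, -0.3982, 0.0823]
orientation: [0.072, 0.8, -0.057, 0.593]
wrist_force: [0.1, 1.0, 0.6]
finger_gap: 0.577
```

Call:
servo_tool(linear=[[-0.3, 0, 0], [-0.6, 0, 0], [-0.8, 0, 0], [-0.8, 0, 0]], dr=[[0, 0, 0], [0, 0, 0], [0, 0, 0], [0, 0, 0]])

```text
t: 28.2
position: [0.5735, -0.4036, 0.201]
orientation: [0.074, 0.802, -0.055, 0.59]
wrist_force: [0.5, -0.9, -0.6]
finger_gap: 0.578
```

Run:
```python
from h import *
s=robot.sense();print(s["t"],s["wrist_force"].round(1),s["finger_gap"]);
plan([.459,-.132,.13],orient(-.122))
c=robot.camera("wrist");cv2.imwrite("pics/w22.png",cv2.resize(c["pixels"],None,fx=1.4,fy=1.4))
```

```text
28.2 [ 0.5 -0.9 -0.6] 0.5783669771532828
dist [-0.1145  0.2716 -0.071 ] rot deg [ -3.6 -17.3  -0.4] n 7
lin [[0.331, 0.703, -0.383], [0.313, 0.707, -0.39], [0.295, 0.711, -0.397], [0.277, 0.715, -0.403], [0.259, 0.719, -0.408], [0.24, 0.723, -0.413], [0.222, 0.727, -0.416]]
dr [-0.102, -0.496, -0.012]
```

View pics/w22.png

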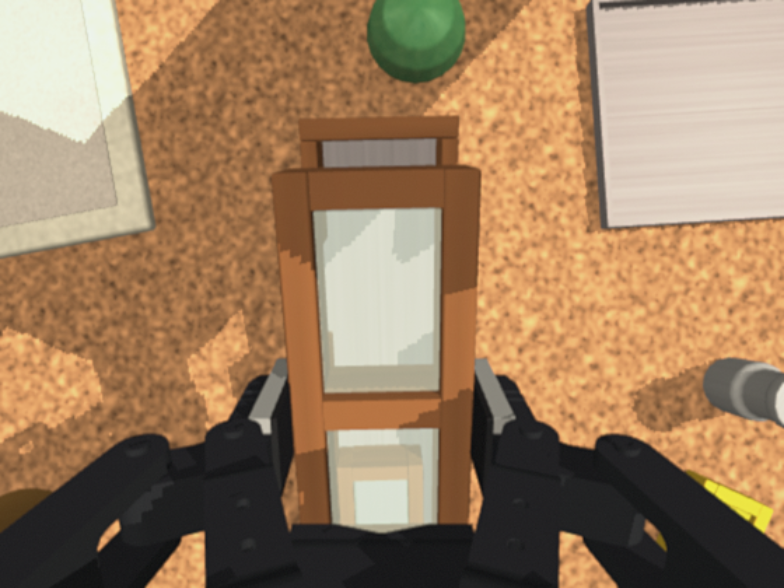

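Call:
servo_tool(linear=[[0.2, 0.7, -0.38], [0.2, 0.71, -0.39], [0.2, 0.71, -0.4], [0.2, 0.71, -0.4], [0.2, 0.72, -0.41]], dr=[[-0.1, -0.5, 0], [-0.1, -0.5, 0], [-0.1, -0.5, 0], [-0.1, -0.5, 0], [-0.1, -0.5, 0]])

```text
t: 28.88
position: [0.5008, -0.2106, 0.1709]
orientation: [0.053, 0.73, -0.047, 0.68]
wrist_force: [0.8, 0.2, -0.8]
finger_gap: 0.578
```

Call:
servo_tool(linear=[[0.24, 0.72, -0.41], [0.22, 0.72, -0.41], [0, 0, 0]], dr=[[-0.1, -0.5, 0], [-0.1, -0.5, 0], [0, 0, 0]])

```text
t: 29.25
position: [0.4636, -0.1283, 0.1485]
orientation: [0.044, 0.7, -0.042, 0.712]
wrist_force: [1.0, -1.4, -0.3]
finger_gap: 0.578
```

Run:
```python
from h import *
s=robot.sense();print(s["t"],s["wrist_force"].round(1),s["finger_gap"]);
plan([.459,-.132,.05],orient(-.122))
c=robot.camera("wrist");cv2.imwrite("pics/w23.png",cv2.resize(c["pixels"],None,fx=1.4,fy=1.4))
```

```text
29.25 [ 1.  -1.4 -0.3] 0.577732200460346
dist [-0.0046 -0.0037 -0.0985] rot deg [-0.   1.  -0.3] n 3
lin [[0.656, -0.031, -0.039], [0.656, -0.03, -0.035], [0.657, -0.029, -0.031]]
dr [-0.001, 0.067, -0.017]
```

View pics/w23.png

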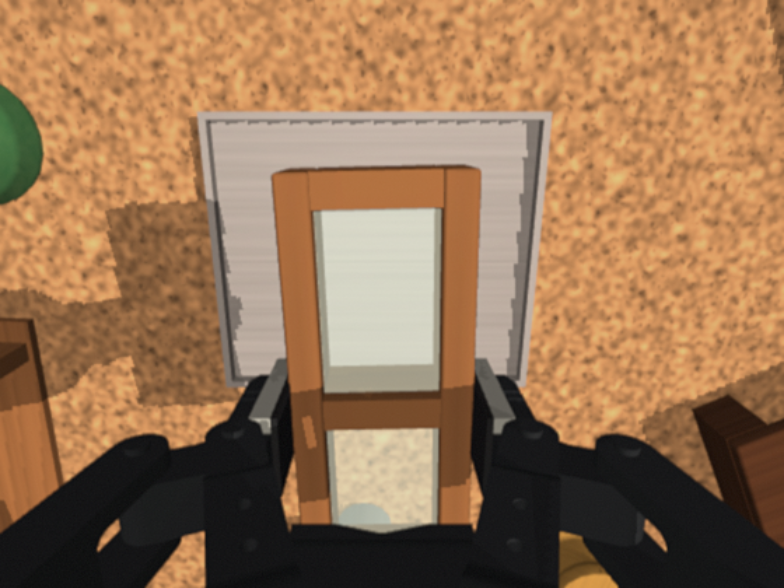

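Call:
servo_tool(linear=[[0.65, -0.03, -0.04], [0.65, -0.03, -0.04], [0.6, -0.02, -0.03], [0, 0, 0]], dr=[[0, 0.07, -0.02], [0, 0.07, -0.02], [0, 0.07, -0.02], [0, 0, 0]])

```text
t: 29.8
position: [0.465, -0.1362, 0.0534]
orientation: [0.043, 0.704, -0.046, 0.708]
wrist_force: [-0.9, -0.0, -1.3]
finger_gap: 0.574
```

Run:
```python
from h import *
s=robot.sense();print(s["t"],s["wrist_force"].round(1),s["finger_gap"]);
plan([.459,-.132,.004],orient(-.122))
c=robot.camera("wrist");cv2.imwrite("pics/w24.png",cv2.resize(c["pixels"],None,fx=1.4,fy=1.4))
```

```text
29.8 [-0.9 -0.  -1.3] 0.5744167140393194
dist [-0.006   0.0042 -0.0494] rot deg [-0.2  0.3  0.2] n 2
lin [[0.493, 0.036, -0.068], [0.493, 0.035, -0.066]]
dr [-0.016, 0.034, 0.021]
```

View pics/w24.png

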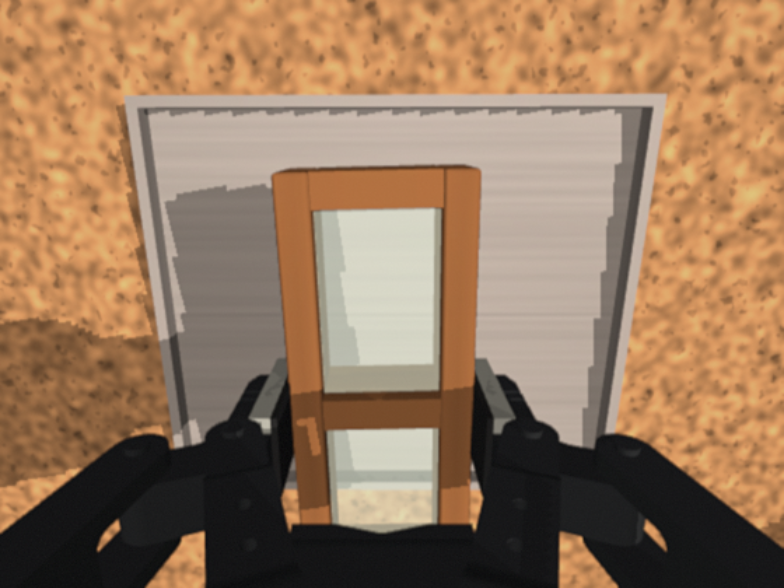

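Call:
servo_tool(linear=[[0.3, 0.04, -0.07], [0.3, 0.03, -0.06], [0.2, 0, 0], [0, 0, 0]], dr=[[0, 0.03, 0.02], [0, 0.03, 0.02], [0, 0, 0], [0, 0, 0]])

```text
t: 30.35
position: [0.463, -0.1334, 0.0154]
orientation: [0.044, 0.703, -0.045, 0.709]
wrist_force: [0.7, -0.2, -1.0]
finger_gap: 0.58
```

Run:
```python
from h import *
s=robot.sense();print(s["t"],s["wrist_force"].round(1),s["finger_gap"]);
plan([.459,-.132,.004],orient(-.122))
c=robot.camera("wrist");cv2.imwrite("pics/w25.png",cv2.resize(c["pixels"],None,fx=1.4,fy=1.4))
c=robot.camera("side");cv2.imwrite("pics/s25.png",cv2.resize(c["pixels"][200:320,180:320],None,fx=5,fy=5))
```

```text
30.35 [ 0.7 -0.2 -1. ] 0.5799944320233152
dist [-0.004   0.0014 -0.0114] rot deg [-0.2  0.5  0.1] n 1
lin [[0.226, 0.017, -0.085]]
dr [-0.04, 0.099, 0.014]
```

View pics/w25.png

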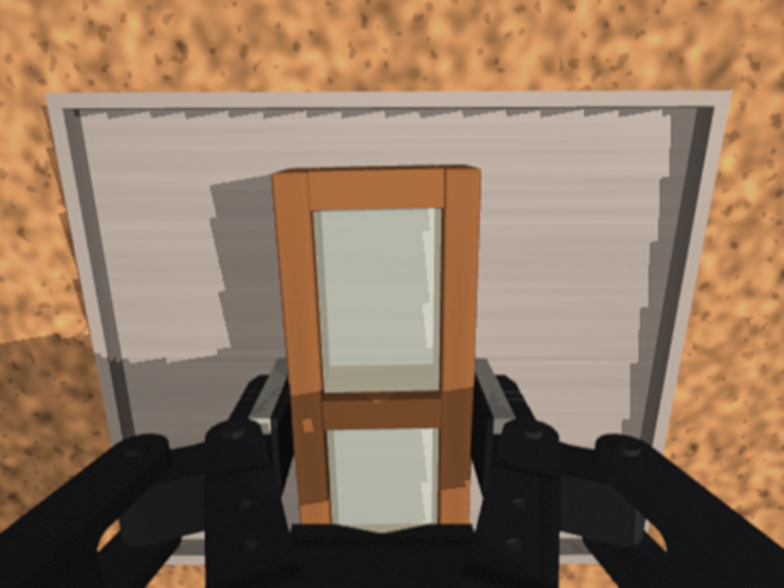

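View pics/s25.png

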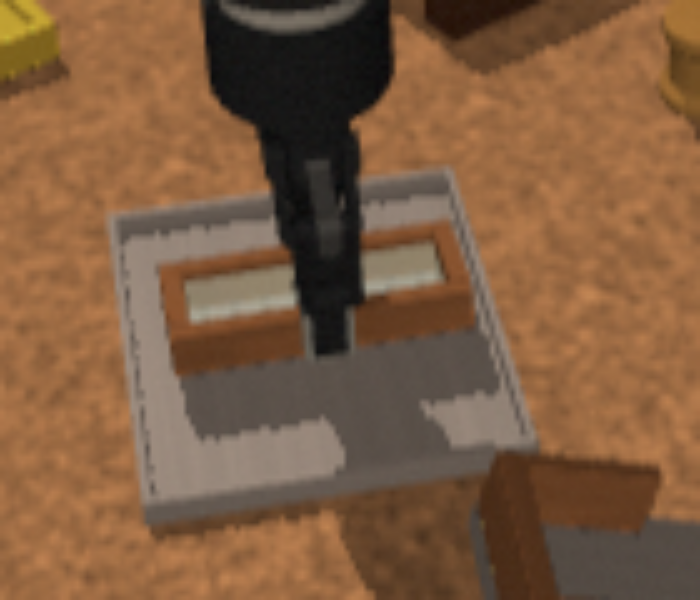

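Call:
servo_tool(linear=[[0.1, 0.02, -0.1], [0.08, 0, -0.02], [0.04, 0, 0]], dr=[[0, 0.05, 0], [0, 0.05, 0], [0, 0, 0]])

```text
t: 30.82
position: [0.4581, -0.1319, 0.0053]
orientation: [0.044, 0.705, -0.045, 0.706]
wrist_force: [-0.1, 0.8, -0.5]
finger_gap: 0.575
```

Call:
servo_tool(linear=[[0.06, 0, 0], [0.06, 0, 0]], dr=[[0, 0, 0], [0, 0, 0]])

```text
t: 31.08
position: [0.4584, -0.132, 0.0024]
orientation: [0.043, 0.704, -0.045, 0.707]
wrist_force: [-14.0, 3.4, 63.1]
finger_gap: 0.577
```

Call:
servo_tool(linear=[[-0.02, 0, 0], [0, 0, 0], [0, 0, 0]], dr=[[0, 0, 0], [0, 0, 0], [0, 0, 0]], fingers=75)

```text
t: 31.45
position: [0.4592, -0.1322, 0.0043]
orientation: [0.043, 0.704, -0.045, 0.708]
wrist_force: [0.2, 0.1, 0.1]
finger_gap: 0.879
```

Call:
servo_tool(linear=[[-0.4, 0, 0], [-0.8, 0, 0], [-0.9, 0, 0], [-0.9, 0, -0.2], [-0.5, 0, -0.5]], dr=[[0, 0, 0], [0, 0, 0], [0, 0, 0], [0, 0, 0], [0, 0, 0]])

```text
t: 32.08
position: [0.4224, -0.127, 0.1806]
orientation: [0.044, 0.706, -0.045, 0.706]
wrist_force: [0.2, -0.4, -0.9]
finger_gap: 0.877
```

Run:
```python
from h import *
s=robot.sense();print(s["t"],s["position"])
for n in("wrist","side","top"):
    c=robot.camera(n);cv2.imwrite(f"pics/{n}26.png",cv2.resize(c["pixels"],None,fx=1.4,fy=1.4))
```

```text
32.075 [ 0.42243023 -0.12700016  0.18058286]
```

View pics/wrist26.png

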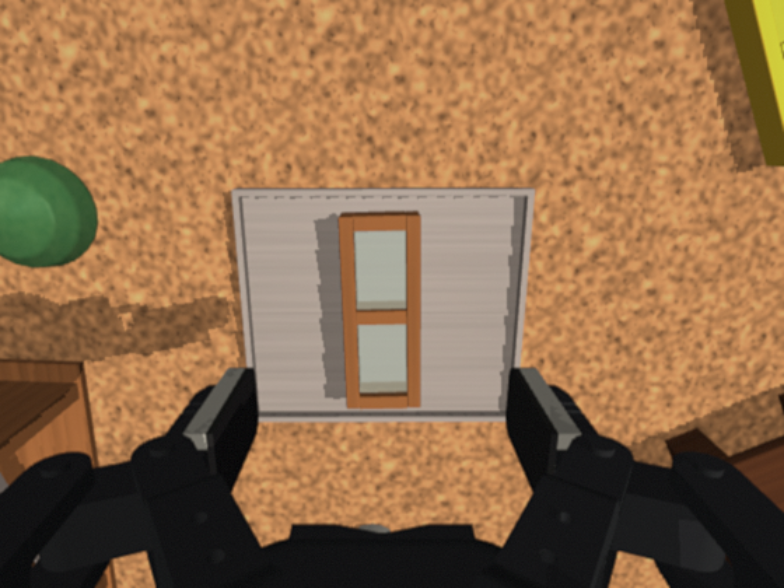

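View pics/side26.png

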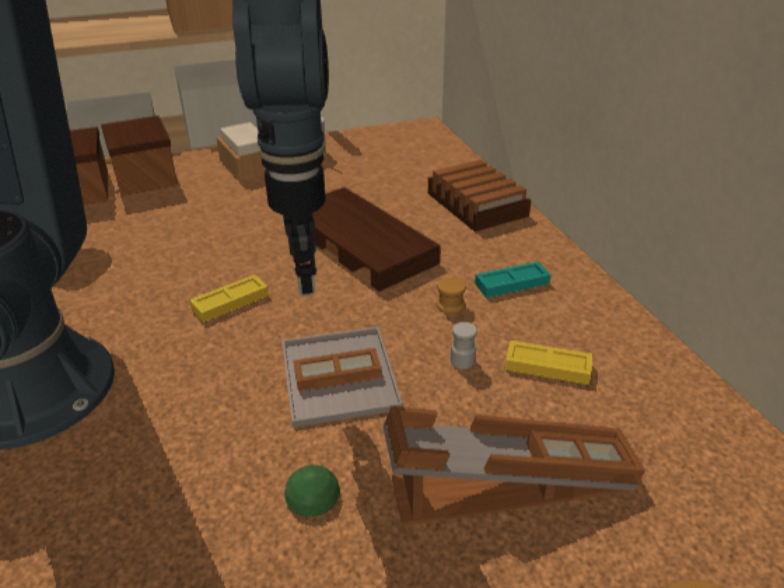

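View pics/top26.png

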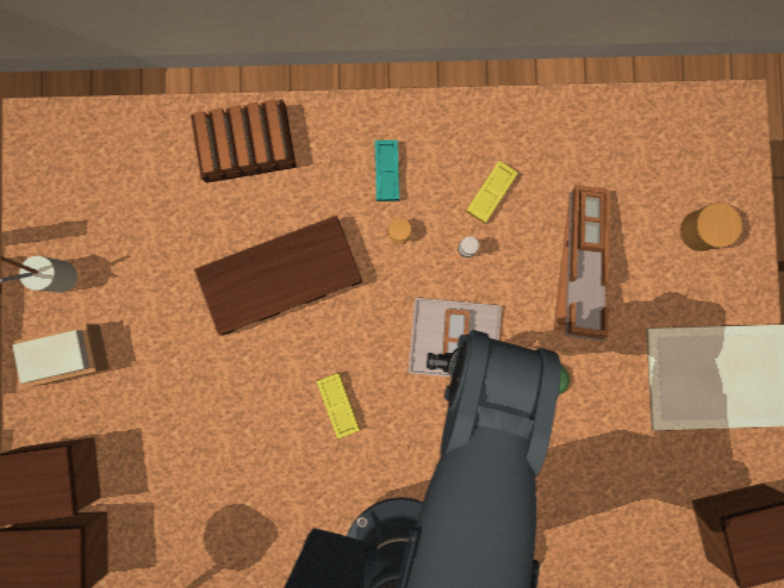

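Run:
```python
from h import *
np.set_printoptions(precision=4,suppress=True)
s=robot.sense();c=robot.camera("wrist");T=toolT(s)@c["tool_from_camera"]
f=lambda p,z:onz(c,((p[0]+.5)/1.4-.5,(p[1]+.5)/1.4-.5),z,T)
q=[f(p,.026) for p in[(340,215),(420,214),(421,407),(347,408)]]
print(q,[np.linalg.norm(q[i]-q[(i+1)%4]).round(4) for i in range(4)],np.mean(q,0))
r=[f(p,.012) for p in[(234,191),(534,190),(515,420),(252,421)]]
print(r,[np.linalg.norm(r[i]-r[(i+1)%4]).round(4) for i in range(4)],np.mean(r,0))
C=R.from_euler('z',-.122).as_matrix().T
print("offset in tray",C@(np.mean(q,0)-np.mean(r,0)), s["t"])
```

```text
[array([ 0.3881, -0.148 ,  0.026 ]), array([ 0.3935, -0.1004,  0.026 ]), array([ 0.5225, -0.113 ,  0.026 ]), array([ 0.5171, -0.1625,  0.026 ])] [np.float64(0.0478), np.float64(0.1297), np.float64(0.0498), np.float64(0.1298)] [ 0.4553 -0.131   0.026 ]
[array([ 0.3672, -0.2122,  0.012 ]), array([ 0.3895, -0.0283,  0.012 ]), array([ 0.5492, -0.0476,  0.012 ]), array([ 0.527 , -0.2332,  0.012 ])] [np.float64(0.1852), np.float64(0.1608), np.float64(0.187), np.float64(0.1612)] [ 0.4582 -0.1303  0.012 ]
offset in tray [-0.0028 -0.001   0.014 ] 32.225
```

```bash
python3 -c "
from cell import robot
print(robot.job_done())"
```

```text
the job is handed in; nothing more can be done
None
```

Both slides that stood out have been tested and left where they belong, and I handed the job in at about 32 s of the 64 s allowed. No verdict is given.

- **Right-hand bay slide (y = −106):** It ran when let go at the top of the ramp, and I left it there. The side and top views show it against the lower board.
- **Left-hand bay slide (y = +106):** It stayed put for about 1 s after release, so I moved it to the tray. A measurement on the wrist picture puts it about 3 mm from the tray's centre. Its outline measures 130 × 48–50 mm, which fits a slide lying flat inside the rim.
- **Everything else:** The last pictures show no visible shift of the eyepiece, diffuser or loupe. I didn't measure them again, and in the last top view the arm covers most of the diffuser. I never touched the middle slide. It lies under the rack roof, so I didn't check its position again.

**Small disagreements:**
- The channel's centre line turned out 3–4 mm to the side of my triangulated position, so I corrected it from the wrist camera before each release.
- The second slide sat about 2° askew in the grip, and I turned the tool to compensate.
- Setting it down in the tray pressed at 63 N on the wrist for a moment, under the 120 N limit.

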